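# Drive the spacer ring out of a lens housing with a drift

### The job

Take the brass drift from its wooden stand and use it to drive the tight orange spacer ring down out of the bore of the silver lens housing, into the cup of the press-out block the housing lies on. Put the drift back upright in its stand and lay the emptied silver housing flat in the empty bay of the grey tray. Leave the ring in the cup, and leave the black housing and the other loose things where they are.

Things in the scene. Friction and masses are not known exactly. Their poses are not given: they have to be found in the camera images.
- lens_mount: silver lens housing, loose block 62 (x) x 80 (y) x 30 mm, 0.22 kg, bore 41 mm wide right through its centre. Origin: centre of underside, z up. Starts flat on the press-out block, axes as the block's. Three sprung balls in the bore, 7 mm above the underside, leave a 36 mm circle, hold the ring up and give way outwards. Grip across the 62 mm (its x faces, free: the pedestal is narrower).
- spacer: orange ring, loose, outside 39, inside 25, height 14 mm, 30 g. Origin: centre of underside. Starts level in the bore, underside 10 mm above the housing's underside, top 6 mm below its top face. A push of 8 to 15 N takes it past the balls; it drops free when the drift's foot is about 6 mm above the housing's underside (4 mm below it is sure and touches nothing).
- press_block: press-out block, fixed: blue base 90 x 120 x 8 mm and dark steel pedestal 56 (x) x 96 (y) mm, top 44 mm above the desk. A cup 44 mm wide, 36 mm deep, lies under the housing's bore. Two brass lips, 34 mm wide, stand 8 mm above the pedestal's top at its y ends, 3 mm clear of the housing. Origin: on the desk, on the cup's axis; z up.
- drift: brass drift, a loose rod 122 mm long, 0.2 kg: flat foot 30 mm in diameter and 14 mm high, shank 16 mm in diameter, ringed handle 22 mm in diameter from 62 mm to 118 mm above the foot's face. Origin: centre of the foot's lower face; z up along the rod to the handle. It starts upright in its stand.
- drift_stand: wooden stand of the drift, fixed block 70 x 70 x 30 mm with a round hole 40 mm in diameter and 25 mm deep at its centre; the drift's foot stands on the hole's floor, 5 mm above the desk. Origin: on the desk, on the hole's axis. (Mind the grey tote right of the work, beyond y = -0.45 m, 175 mm high.)
- tray: grey open tray, fixed, 160 (x) x 240 (y) x 24 mm outside, walls and floor 4 mm thick, with one wall across the middle that parts it into two bays, each about 152 (x) x 114 (y) mm inside. Origin: centre of its underside. The bay at its +y end holds the black housing, the one at its -y end is empty.
- free_bay (a point): centre of the floor of the tray's empty bay, 4 mm above the desk; axes as the tray's.
- black_housing: loose black moulded lens housing, 62 (x) x 91 (y) x 20 mm, lying in the tray's other bay; to be left alone. Origin: near the centre of its underside.
- screw_dish: small white dish with screws, 69 mm across, 18 mm high, standing behind the work; to be left alone. Origin: centre of its underside.
- adhesive_bottle: white bottle with a blue cap, 34 mm in diameter, 126 mm high, standing behind the work; to be left alone. Origin: centre of its underside.
- plug_gauge: white cylindrical plug gauge 113 mm long, 18 mm thick, lying behind the work; to be left alone. Origin: centre of its underside, x along it.
Not all that is in view belongs to the job. Of the things like the drift, leave any that is pink or turquoise; of the rest the smaller one is meant.

How it is judged:
By the outcome, as a careful person would: the job done as asked, in the order asked, and still so for the second after the job is handed in, with the robot touching nothing.
It also fails if it takes over 72 s, if anything falls off the work surface, if the arm or the gripper's body presses on something with over 40 N, if the wrist force passes 120 N, or if a joint passes its speed limit or range.

### The arm

A 6-joint arm with a two-finger parallel gripper is mounted at the origin on a cart in front of the work surface, level with it; the furniture and walls round the work are solid. World frame = base frame: x ahead of the robot, y to its left, z up, the work surface at z = 0. Lengths are in m, angles in rad, forces in N, time in s.
With the tool pointing down it reaches from about 0.35 to 0.725 m from the base axis. Payload 6 kg.
Tool frame: the origin (TCP) lies on the mounting face of the last link; the fingertips stand 173 mm ahead of it and the grasp point (between the pads) lies 155 mm ahead of it; z points along the fingers, y is the line along which they close (so a half turn about z gives the same grasp; the last joint's range is limited). The gripper opens to 85 mm and grips with 20 to 120 N. Pads are 22 mm wide; open, the fingers measure 114 mm over their backs; the gripper's body (76 mm by 85 mm) begins 54 mm behind the grasp point. The pads swing forward as they close: fully open they stand 13 mm farther back than shut.
Start: joints at [1.655, 0.04, 0.085, 0, -1.615, -0.334], TCP at [0.148, 0.581, 0.405] pointing down, gripper open.
Joint ranges: [-2.56, 2.56], [-1.29, 2.01], [-1.08, 1.49], [-3.29, 1.98], [-2.81, -0.18], [-2.99, 2.99]. Speed limits (rad/s): [2.57, 2.57, 3.01, 3.14, 3.14, 3.14].

### API

Orientations are given as a 3x3 rotation matrix whose columns are the frame's x, y, z axes.
In Python, from workcell import r gives the robot as it stands.
- The arm moves only by the tool carry_out, never from a script. Its argument "targets" is a list of rows, each an object of numbers: "ax", "ay", "az": the turn, a rotation vector about the tool's x, y, z scaled (see below); "dx", "dy", "dz": the shift along the tool's x, y, z scaled (see below); "hand": the closure, from 0 (fully open) to 1 (shut). A call has exactly 5 rows; each row shifts and turns the commanded pose from where the row before left it, along the tool's axes as they then stand; what a row does not reach is not made up. The controller multiplies each number of a shift by 0.1 m and each number of a turn by pi rad. A row lasts 1/12 s, in which the tool goes at most 41.7 mm and 7.16 degrees, less where a joint would pass 70% of its speed; a pose out of reach is approached as far as the arm can. A call with a number of a shift or a turn outside -1 to 1 is refused whole. A call with a gripper value outside its range is refused whole. The fingers move at their own pace and stop on an object; the grip force is fixed at half the most. Time passes only in rows, so rows that do not move let the fingers close, or fill a call up. It gives the time, the measured TCP pose, the force, the opening and the grip force at its end, in the units of the state.
- r.get_state(): the state, without advancing time (a new reading comes with each control period).
- r.get_image(name): name is "scene" or "top"; returns a dict with "frame" (420x560x3 uint8, blue, green, red), "vfov" (degrees; the focal length in pixels is half the picture's height over the tangent of half this angle, whatever the lens; pixels are square), "cx", "cy" (the principal point, pixels), "position" and "rotation" of the camera in the world. Camera axes: x right, y down, z forward; pixel columns grow to the right and rows downward; lengths in m; the calibration is good to about 2 mm. A picture is of the moment at which its call begins. There is no depth.
- r.sign_off(): hands the job in; it is judged then, once.
The state is a dict: "clock": time; "qpos": joint angles; "joint_velocities": joint speeds; "effort": joint torques, N m; "position": TCP position; "tool_rot": TCP orientation; "contact_force": force on the tool from outside, world axes, zero at the start; "wrist_torque": the same for the moment, N m; "grip_width": opening from 0.0 (shut) to 1.0 (fully open); "finger_force": force on a finger pad.
Only numpy, scipy, OpenCV 4.12 (cv2) and the standard library are available. Lean on these libraries where they do the work, as an engineer would, in place of code of your own. Each camera call takes 0.05 s, during which the arm holds its last target. There are 200 camera calls.

## Working session

There is one attempt and no reset: what is moved stays moved. The work goes in short steps, Python scripts to look and compute and a tool call to move; the robot and the scene stay as the last step left them, time stands still between calls to the robot, and variables do not carry over. Pictures are saved under pics/ and viewed, at most 10 in all, crops included, and the job is handed in when it is done.

Besides the shell and the picture viewer there is one more tool, called after "Call:" as a command line: name --argument value ..., lists and objects as JSON in quotes. carry_out: Moves the arm, as the interface text tells. Its arguments: {"type":"object","properties":{"targets":{"type":"array"}},"required":["targets"]}

```bash
ls; mkdir -p pics; python3 - <<'E'
from workcell import r
import cv2,json,numpy as np
for n in("scene","top"):
    d=r.get_image(n); cv2.imwrite(f"pics/{n}0.png",d["frame"])
    print(n,{k:(np.round(v,4).tolist() if k!="frame" else 0) for k,v in d.items()})
s=r.get_state(); print({k:np.round(v,4).tolist() for k,v in s.items()})
E
```

```text
pics
scene {'frame': 0, 'vfov': 48.3275, 'cx': 278.1671, 'cy': 207.9871, 'position': [0.1782, -0.8817, 0.9073], 'rotation': [[0.9013, -0.2845, 0.3268], [-0.4332, -0.5785, 0.6911], [-0.0076, -0.7645, -0.6446]]}
top {'frame': 0, 'vfov': 55.9881, 'cx': 279.4867, 'cy': 203.3724, 'position': [0.5192, 0.0146, 1.1325], 'rotation': [[0.0118, -0.996, 0.0882], [-0.9999, -0.0109, 0.0104], [-0.0094, -0.0884, -0.996]]}
{'clock': 0.1, 'qpos': [1.6547, 0.0408, 0.0839, -0.0004, -1.6155, -0.3337], 'joint_velocities': [-0.0005, -0.0026, 0.0026, 0.0018, -0.0016, 0.0008], 'effort': [-0.0056, -36.9348, 34.8281, 6.9518, -0.0046, -0.0], 'position': [0.1482, 0.5814, 0.4038], 'tool_rot': [[0.969, -0.2471, -0.0003], [-0.2471, -0.969, -0.0016], [0.0001, 0.0016, -1.0]], 'contact_force': [0.6729, -0.0293, 0.1826], 'wrist_torque': [0.028, -0.0011, -0.024], 'finger_force': 0.0, 'grip_width': 1.0005}
```

View pics/scene0.png

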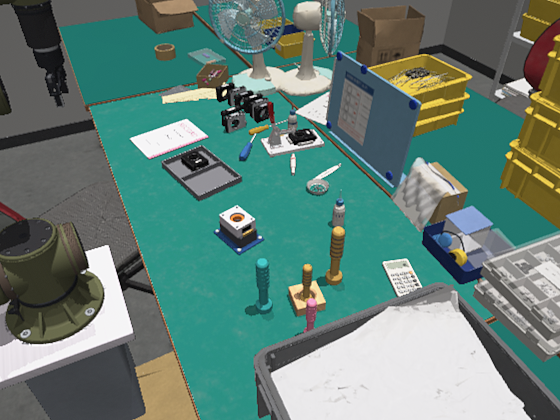

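View pics/top0.png

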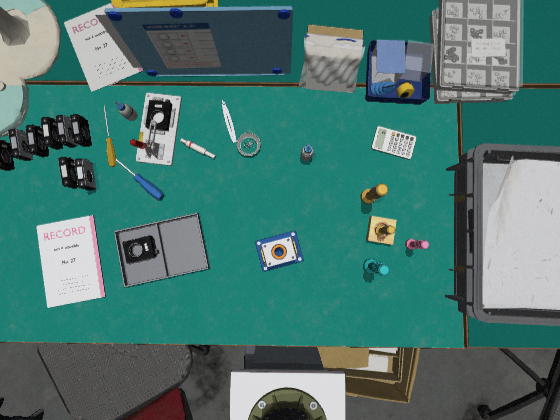

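The scene view shows the silver housing on the blue-based block at scene (238,225) / top (279,251). The tray is at scene (200,170) / top (162,250), with its right-hand (−y) bay empty.

Drift candidates:
- Brass in the wooden stand: scene (307,283), top (384,230).
- Larger brass: scene (336,253), top (376,193).
- Turquoise: scene (263,285).
- Pink: scene (311,315).

The smaller brass one, in the stand, fits the description. I'll confirm it in a crop.

```bash
python3 - <<'E'
import cv2,numpy as np
s=cv2.imread("pics/scene0.png");t=cv2.imread("pics/top0.png")
z=lambda i,x,y,w,h,W,H:cv2.resize(i[y:y+h,x:x+w],(W,H),interpolation=cv2.INTER_CUBIC)
a=np.hstack([z(s,240,220,120,90,400,300),z(t,340,170,120,90,400,300)])
b=np.hstack([z(s,200,190,80,60,400,300),z(t,240,221,80,60,400,300)])
cv2.imwrite("pics/c1.png",np.vstack([a,b]))
cv2.imwrite("pics/c2.png",z(t,105,200,120,90,800,600))
E
```

```text
(no output)
```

View pics/c1.png

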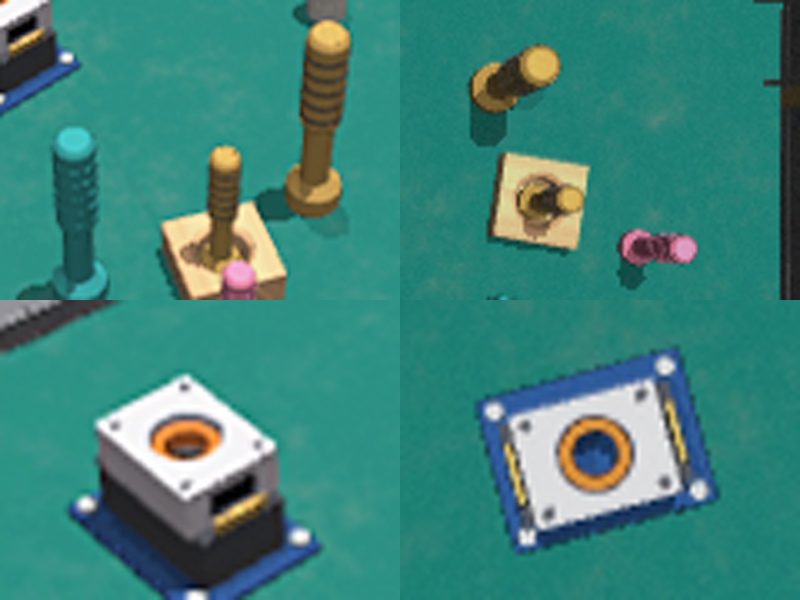

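View pics/c2.png

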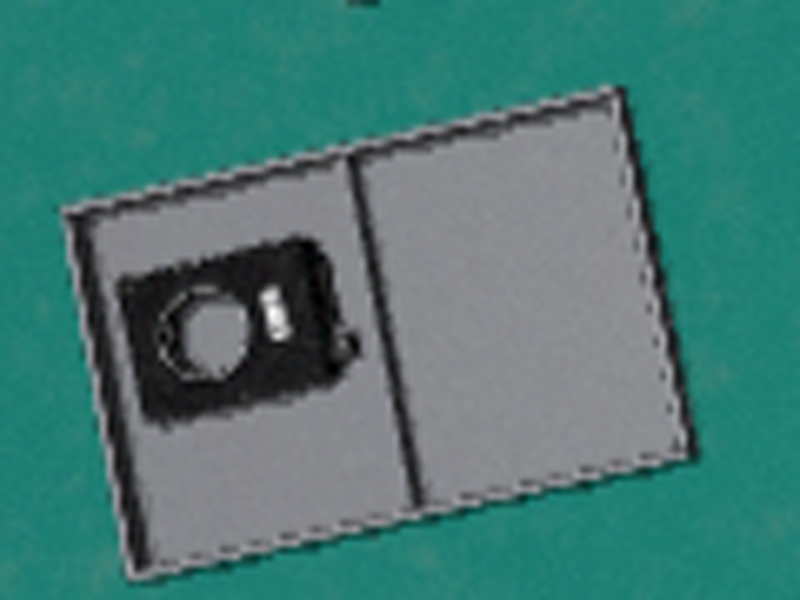

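The crop confirms it: the short brass drift stands in the wooden stand, at top (391,230), and the taller brass one stands free on the desk. Next I'll fit the poses using both cameras.

```bash
cat > h.py <<'E'
import numpy as np,cv2,json
from scipy.optimize import least_squares
from scipy.spatial.transform import Rotation as R
def cam(d):
    h=d["frame"].shape[0]; f=h/2/np.tan(np.radians(d["vfov"])/2)
    return f,np.array([d["cx"],d["cy"]]),np.array(d["position"]),np.array(d["rotation"])
def proj(c,P):
    q=(np.atleast_2d(P)-c[2])@c[3]; return c[0]*q[:,:2]/q[:,2:]+c[1]
def ray(c,px,z):
    v=c[3]@np.r_[(np.array(px)-c[1])/c[0],1]; return c[2]+v*(z-c[2][2])/v[2]
def fit(obs,x0):
    # obs: list of (cam, local Nx3, px Nx2) -> x,y,yaw
    def res(p):
        M=R.from_euler("z",p[2]).as_matrix()
        return np.concatenate([(proj(c,np.array(L)@M.T+[p[0],p[1],0])-np.array(px)).ravel() for c,L,px in obs])
    s=least_squares(res,x0); return s.x,np.sqrt(np.mean(s.fun**2)),s.fun
def rect(a,b,z): return [[a/2,b/2,z],[a/2,-b/2,z],[-a/2,-b/2,z],[-a/2,b/2,z]]
E
python3 - <<'E'
from h import *
from workcell import r
T,S=cam(r.get_image("top")),cam(r.get_image("scene"))
cr=lambda L,o,s,off:[[(x-off[0])/s+o[0],(y-off[1])/s+o[1]] for x,y in L]
# order +x+y, +x-y, -x-y, -x+y: top image up=+x, left=+y
hs=cr([(508,413),(657,378),(683,490),(530,528)],(240,221),5,(400,300))
tr=cr([(65,210),(620,90),(695,458),(135,578)],(105,200),6.667,(0,0))
st=cr([(502,153),(589,166),(577,250),(490,236)],(340,170),3.333,(400,0))
hsS=cr([(187,375),(276,442),(185,500),(97,423)],(200,190),5,(0,300))
bs=cr([(478,402),(678,347),(718,495),(520,552)],(240,221),5,(400,300))
p=lambda n,f:print(n,np.round(f[0],4),"rms",np.round(f[1],2),np.round(f[2],1))
p("housing top",fit([(T,rect(.062,.08,.074),hs)],[.5,0,0]))
p("housing scn",fit([(S,rect(.062,.08,.074),hsS)],[.5,0,.2]))
p("base",fit([(T,rect(.09,.12,.008),bs)],[.5,0,0]))
p("tray",fit([(T,rect(.16,.24,.024),tr)],[.5,.2,0]))
p("stand",fit([(T,rect(.07,.07,.03),st)],[.5,-.2,0]))
print("ring",ray(T,(279.2,251.8),.068)," drift top T",ray(T,(390.7,230),.125)," S",ray(S,(307.5,266),.125))
print("big drift",ray(T,(340+140/3.333,170+65/3.333),.17),"foot",ray(T,(340+93/3.333,170+88/3.333),.014))
f=fit([(T,rect(.16,.24,.024),tr)],[.5,.2,0])[0]
print("free bay",f[:2]+R.from_euler("z",f[2]).as_matrix()[:2,1]*-.059)
print("turq",ray(T,(380,268),.15),ray(T,(370,268),.0),"pink",ray(T,(423,244),.12),ray(T,(410,244),0), "bottle",ray(T,(307,150),.12))
E
```

```text
housing top [0.4846 0.0257 0.2383] rms 0.43 [ 0.1 -0.2 -0.5  0.  -0.4  0.5  0.8 -0.3]
housing scn [0.4852 0.0273 0.2746] rms 0.32 [-0.1 -0.1  0.2  0.6  0.1 -0.5 -0.2  0. ]
base [0.4844 0.0242 0.2837] rms 0.57 [-0.5 -0.3  0.2 -0.7  0.9  0.5 -0.5  0.6]
tray [0.4832 0.3536 0.2264] rms 0.46 [-0.1 -0.5  0.3 -0.7  0.2  0.3 -0.4  0.8]
stand [ 0.5448 -0.2591 -0.1484] rms 0.39 [ 0.5  0.  -0.6  0.1 -0.4 -0.1  0.6  0. ]
ring [0.4834072  0.02497218 0.068     ]  drift top T [ 0.54369699 -0.25796317  0.125     ]  S [ 0.54617301 -0.25539638  0.125     ]
big drift [ 0.6413021  -0.22584949  0.17      ] foot [ 0.64092131 -0.22464739  0.014     ]
free bay [0.49648648 0.29611576]
turq [ 0.44965417 -0.22378148  0.15      ] [ 0.438683   -0.23194247  0.        ] pink [ 0.50925326 -0.34071625  0.12      ] [ 0.50763506 -0.34599759  0.        ] bottle [ 0.74913104 -0.04476997  0.12      ]
```

```bash
cat >> h.py <<'E'
def down(a):
    y=np.array([np.cos(a),np.sin(a),0]);z=np.array([0,0,-1.]);return np.c_[np.cross(y,z),y,z]
def plan(s,wps,hand,step=.04,turn=6.8,end=0):
    """rows from state s through waypoints (x,y,z,yaw of tool y in deg)"""
    p=np.array(s["position"]);M=np.array(s["tool_rot"]);rows=[]
    for i,w in enumerate(wps):
        G=down(np.radians(w[3]))
        for _ in range(200):
            d=M.T@(np.array(w[:3])-p);t=R.from_matrix(M.T@G).as_rotvec();n=np.linalg.norm(d);a=np.linalg.norm(t)
            if n<.0006 and a<.006 or (i<len(wps)-1 and n<.02): break
            d=np.round(d*min(1,step/max(n,1e-9))*10,2 if n>.02 else 3);t=np.round(t*min(1,np.radians(turn)/max(a,1e-9))/np.pi,3)
            rows.append([*d,*t]);p=p+M@d*.1;M=M@R.from_rotvec(t*np.pi).as_matrix()
    rows+=[[0]*6]*(-len(rows)%5)
    for k in range(0,len(rows),5):
        print(json.dumps([{**{n:float(v) for n,v in zip(("dx","dy","dz","ax","ay","az"),q) if v},"hand":hand} for q in rows[k:k+5]]))
def st():
    from workcell import r
    s=r.get_state();M=np.array(s["tool_rot"])
    print("t",round(s["clock"],2),"p",np.round(s["position"],4),"yaw_y",round(float(np.degrees(np.arctan2(M[1,1],M[0,1]))),1),"z",np.round(M[:,2],3),"q",np.round(s["qpos"],2),"F",np.round(s["contact_force"],1),"w",round(s["grip_width"],3),"ff",round(s["finger_force"],1))
    return s
E
python3 - <<'E'
from h import *
s=st(); plan(s,[(.42,.25,.40,-200),(.545,-.2575,.36,-240)],0)
E
```

```text
t 0.2 p [0.1483 0.5814 0.4041] yaw_y -104.3 z [-0.    -0.001 -1.   ] q [ 1.65  0.04  0.08 -0.   -1.62 -0.33] F [-0.5  0.3 -0.1] w 0.995 ff 0.0
[{"dx": 0.32, "dy": 0.24, "az": 0.038, "hand": 0}, {"dx": 0.35, "dy": 0.2, "az": 0.038, "hand": 0}, {"dx": 0.37, "dy": 0.15, "dz": 0.01, "az": 0.038, "hand": 0}, {"dx": 0.38, "dy": 0.11, "az": 0.038, "hand": 0}, {"dx": 0.4, "dy": 0.06, "dz": 0.01, "az": 0.038, "hand": 0}]
[{"dx": 0.4, "dy": 0.01, "az": 0.038, "hand": 0}, {"dx": 0.4, "dy": -0.03, "dz": 0.01, "az": 0.038, "hand": 0}, {"dx": 0.39, "dy": -0.08, "az": 0.038, "hand": 0}, {"dx": 0.38, "dy": -0.13, "dz": 0.01, "az": 0.038, "hand": 0}, {"dx": 0.36, "dy": -0.17, "az": 0.038, "hand": 0}]
[{"dx": 0.24, "dy": -0.15, "az": 0.038, "hand": 0}, {"dx": 0.39, "dy": -0.09, "dz": 0.03, "az": 0.038, "hand": 0}, {"dx": 0.37, "dy": -0.14, "dz": 0.03, "az": 0.038, "hand": 0}, {"dx": 0.36, "dy": -0.18, "dz": 0.03, "az": 0.038, "hand": 0}, {"dx": 0.33, "dy": -0.22, "dz": 0.03, "az": 0.038, "hand": 0}]
[{"dx": 0.3, "dy": -0.26, "dz": 0.03, "az": 0.038, "hand": 0}, {"dx": 0.27, "dy": -0.29, "dz": 0.03, "az": 0.038, "hand": 0}, {"dx": 0.23, "dy": -0.32, "dz": 0.03, "az": 0.038, "hand": 0}, {"dx": 0.19, "dy": -0.35, "dz": 0.03, "az": 0.038, "hand": 0}, {"dx": 0.15, "dy": -0.37, "dz": 0.03, "az": 0.032, "hand": 0}]
[{"dx": 0.11, "dy": -0.38, "dz": 0.03, "hand": 0}, {"dx": 0.11, "dy": -0.38, "dz": 0.03, "hand": 0}, {"dx": 0.11, "dy": -0.38, "dz": 0.04, "hand": 0}, {"dx": 0.11, "dy": -0.38, "dz": 0.03, "hand": 0}, {"dx": 0.015, "dy": -0.066, "dz": 0.009, "hand": 0}]
```

Call:
carry_out --targets '[{"dx": 0.32, "dy": 0.24, "az": 0.038, "hand": 0}, {"dx": 0.35, "dy": 0.2, "az": 0.038, "hand": 0}, {"dx": 0.37, "dy": 0.15, "dz": 0.01, "az": 0.038, "hand": 0}, {"dx": 0.38, "dy": 0.11, "az": 0.038, "hand": 0}, {"dx": 0.4, "dy": 0.06, "dz": 0.01, "az": 0.038, "hand": 0}]'

```text
schema error: expected keys ax, ay, az, dx, dy, dz, hand
```

Call:
carry_out --targets '[{"dx": 0.4, "dy": 0.01, "az": 0.038, "hand": 0}, {"dx": 0.4, "dy": -0.03, "dz": 0.01, "az": 0.038, "hand": 0}, {"dx": 0.39, "dy": -0.08, "az": 0.038, "hand": 0}, {"dx": 0.38, "dy": -0.13, "dz": 0.01, "az": 0.038, "hand": 0}, {"dx": 0.36, "dy": -0.17, "az": 0.038, "hand": 0}]'

```text
schema error: expected keys ax, ay, az, dx, dy, dz, hand
```

```bash
python3 - <<'E'
from h import *
s=st(); plan(s,[(.42,.25,.40,-200),(.545,-.2575,.36,-240)],0)
E
```

```text
t 0.2 p [0.1483 0.5814 0.4041] yaw_y -104.3 z [-0.    -0.001 -1.   ] q [ 1.65  0.04  0.08 -0.   -1.62 -0.33] F [-0.5  0.3 -0.1] w 0.995 ff 0.0
[{"dx": 0.32, "dy": 0.24, "az": 0.038, "hand": 0}, {"dx": 0.35, "dy": 0.2, "az": 0.038, "hand": 0}, {"dx": 0.37, "dy": 0.15, "dz": 0.01, "az": 0.038, "hand": 0}, {"dx": 0.38, "dy": 0.11, "az": 0.038, "hand": 0}, {"dx": 0.4, "dy": 0.06, "dz": 0.01, "az": 0.038, "hand": 0}]
[{"dx": 0.4, "dy": 0.01, "az": 0.038, "hand": 0}, {"dx": 0.4, "dy": -0.03, "dz": 0.01, "az": 0.038, "hand": 0}, {"dx": 0.39, "dy": -0.08, "az": 0.038, "hand": 0}, {"dx": 0.38, "dy": -0.13, "dz": 0.01, "az": 0.038, "hand": 0}, {"dx": 0.36, "dy": -0.17, "az": 0.038, "hand": 0}]
[{"dx": 0.24, "dy": -0.15, "az": 0.038, "hand": 0}, {"dx": 0.39, "dy": -0.09, "dz": 0.03, "az": 0.038, "hand": 0}, {"dx": 0.37, "dy": -0.14, "dz": 0.03, "az": 0.038, "hand": 0}, {"dx": 0.36, "dy": -0.18, "dz": 0.03, "az": 0.038, "hand": 0}, {"dx": 0.33, "dy": -0.22, "dz": 0.03, "az": 0.038, "hand": 0}]
[{"dx": 0.3, "dy": -0.26, "dz": 0.03, "az": 0.038, "hand": 0}, {"dx": 0.27, "dy": -0.29, "dz": 0.03, "az": 0.038, "hand": 0}, {"dx": 0.23, "dy": -0.32, "dz": 0.03, "az": 0.038, "hand": 0}, {"dx": 0.19, "dy": -0.35, "dz": 0.03, "az": 0.038, "hand": 0}, {"dx": 0.15, "dy": -0.37, "dz": 0.03, "az": 0.032, "hand": 0}]
[{"dx": 0.11, "dy": -0.38, "dz": 0.03, "hand": 0}, {"dx": 0.11, "dy": -0.38, "dz": 0.03, "hand": 0}, {"dx": 0.11, "dy": -0.38, "dz": 0.04, "hand": 0}, {"dx": 0.11, "dy": -0.38, "dz": 0.03, "hand": 0}, {"dx": 0.015, "dy": -0.066, "dz": 0.009, "hand": 0}]
```

All keys are required in every row.

Call:
carry_out --targets '[{"dx": 0.32, "dy": 0.24, "dz": 0, "ax": 0, "ay": 0, "az": 0.038, "hand": 0}, {"dx": 0.35, "dy": 0.2, "dz": 0, "ax": 0, "ay": 0, "az": 0.038, "hand": 0}, {"dx": 0.37, "dy": 0.15, "dz": 0, "ax": 0, "ay": 0, "az": 0.038, "hand": 0}, {"dx": 0.38, "dy": 0.11, "dz": 0, "ax": 0, "ay": 0, "az": 0.038, "hand": 0}, {"dx": 0.4, "dy": 0.06, "dz": 0, "ax": 0, "ay": 0, "az": 0.038, "hand": 0}]'

```text
clock: 0.62
position: [0.2759, 0.4249, 0.4046]
tool_rot: [[0.659, -0.753, -0.0], [-0.753, -0.659, -0.0], [-0.0, 0.0, -1.0]]
contact_force: [0.6, 0.1, -0.2]
grip_width: 1.002
finger_force: 0.0
```

Call:
carry_out --targets '[{"dx": 0.4, "dy": 0.01, "dz": 0, "ax": 0, "ay": 0, "az": 0.038, "hand": 0}, {"dx": 0.4, "dy": -0.03, "dz": 0, "ax": 0, "ay": 0, "az": 0.038, "hand": 0}, {"dx": 0.39, "dy": -0.08, "dz": 0, "ax": 0, "ay": 0, "az": 0.038, "hand": 0}, {"dx": 0.38, "dy": -0.13, "dz": 0, "ax": 0, "ay": 0, "az": 0.038, "hand": 0}, {"dx": 0.36, "dy": -0.17, "dz": 0, "ax": 0, "ay": 0, "az": 0.038, "hand": 0}]'

```text
clock: 1.03
position: [0.4032, 0.2705, 0.4049]
tool_rot: [[0.121, -0.993, 0.0], [-0.993, -0.121, 0.001], [-0.0, -0.0, -1.0]]
contact_force: [1.2, 1.4, 0.1]
grip_width: 1.003
finger_force: 0.0
```

```bash
sed -i 's/ if v},"hand"/},"hand"/; s/float(v) for/float(v)+0 for/' h.py; python3 - <<'E'
from h import *
s=st(); plan(s,[(.43,.22,.40,-200),(.545,-.2575,.36,-240)],0)
E
```

```text
t 1.03 p [0.4032 0.2705 0.4049] yaw_y -173.0 z [ 0.     0.001 -1.   ] q [ 1.01 -0.27 -0.2  -0.   -1.64 -0.89] F [1.2 1.4 0.1] w 1.003 ff 0.0
[{"dx": 0.37, "dy": -0.14, "dz": 0.03, "ax": 0.0, "ay": 0.0, "az": 0.038, "hand": 0}, {"dx": 0.39, "dy": -0.1, "dz": 0.03, "ax": 0.0, "ay": 0.0, "az": 0.038, "hand": 0}, {"dx": 0.37, "dy": -0.14, "dz": 0.03, "ax": 0.0, "ay": 0.0, "az": 0.038, "hand": 0}, {"dx": 0.35, "dy": -0.18, "dz": 0.03, "ax": 0.0, "ay": 0.0, "az": 0.038, "hand": 0}, {"dx": 0.33, "dy": -0.23, "dz": 0.03, "ax": 0.0, "ay": 0.0, "az": 0.038, "hand": 0}]
[{"dx": 0.3, "dy": -0.26, "dz": 0.03, "ax": 0.0, "ay": 0.0, "az": 0.038, "hand": 0}, {"dx": 0.27, "dy": -0.3, "dz": 0.03, "ax": 0.0, "ay": 0.0, "az": 0.038, "hand": 0}, {"dx": 0.23, "dy": -0.33, "dz": 0.04, "ax": 0.0, "ay": 0.0, "az": 0.038, "hand": 0}, {"dx": 0.19, "dy": -0.35, "dz": 0.03, "ax": 0.0, "ay": 0.0, "az": 0.038, "hand": 0}, {"dx": 0.14, "dy": -0.37, "dz": 0.04, "ax": 0.0, "ay": 0.0, "az": 0.03, "hand": 0}]
[{"dx": 0.11, "dy": -0.38, "dz": 0.03, "ax": 0.0, "ay": 0.0, "az": 0.0, "hand": 0}, {"dx": 0.11, "dy": -0.38, "dz": 0.04, "ax": 0.0, "ay": 0.0, "az": 0.0, "hand": 0}, {"dx": 0.11, "dy": -0.38, "dz": 0.03, "ax": 0.0, "ay": 0.0, "az": 0.0, "hand": 0}, {"dx": 0.08, "dy": -0.29, "dz": 0.03, "ax": 0.0, "ay": 0.0, "az": 0.0, "hand": 0}, {"dx": 0.0, "dy": 0.0, "dz": 0.0, "ax": 0.0, "ay": 0.0, "az": 0.0, "hand": 0}]
```

Call:
carry_out --targets '[{"dx": 0.37, "dy": -0.14, "dz": 0.03, "ax": 0.0, "ay": 0.0, "az": 0.038, "hand": 0}, {"dx": 0.39, "dy": -0.1, "dz": 0.03, "ax": 0.0, "ay": 0.0, "az": 0.038, "hand": 0}, {"dx": 0.37, "dy": -0.14, "dz": 0.03, "ax": 0.0, "ay": 0.0, "az": 0.038, "hand": 0}, {"dx": 0.35, "dy": -0.18, "dz": 0.03, "ax": 0.0, "ay": 0.0, "az": 0.038, "hand": 0}, {"dx": 0.33, "dy": -0.23, "dz": 0.03, "ax": 0.0, "ay": 0.0, "az": 0.038, "hand": 0}]'

```text
clock: 1.45
position: [0.4608, 0.0812, 0.3897]
tool_rot: [[-0.457, -0.889, 0.0], [-0.889, 0.457, 0.0], [-0.001, -0.0, -1.0]]
contact_force: [1.3, 0.0, 0.8]
grip_width: 1.002
finger_force: 0.0
```

Call:
carry_out --targets '[{"dx": 0.3, "dy": -0.26, "dz": 0.03, "ax": 0.0, "ay": 0.0, "az": 0.038, "hand": 0}, {"dx": 0.27, "dy": -0.3, "dz": 0.03, "ax": 0.0, "ay": 0.0, "az": 0.038, "hand": 0}, {"dx": 0.23, "dy": -0.33, "dz": 0.04, "ax": 0.0, "ay": 0.0, "az": 0.038, "hand": 0}, {"dx": 0.19, "dy": -0.35, "dz": 0.03, "ax": 0.0, "ay": 0.0, "az": 0.038, "hand": 0}, {"dx": 0.14, "dy": -0.37, "dz": 0.04, "ax": 0.0, "ay": 0.0, "az": 0.03, "hand": 0}]'

```text
clock: 1.87
position: [0.5104, -0.1125, 0.3728]
tool_rot: [[-0.866, -0.5, 0.001], [-0.5, 0.866, 0.0], [-0.001, -0.0, -1.0]]
contact_force: [1.3, 0.9, 0.5]
grip_width: 1.002
finger_force: 0.0
```

Call:
carry_out --targets '[{"dx": 0.11, "dy": -0.38, "dz": 0.03, "ax": 0.0, "ay": 0.0, "az": 0.0, "hand": 0}, {"dx": 0.11, "dy": -0.38, "dz": 0.04, "ax": 0.0, "ay": 0.0, "az": 0.0, "hand": 0}, {"dx": 0.11, "dy": -0.38, "dz": 0.03, "ax": 0.0, "ay": 0.0, "az": 0.0, "hand": 0}, {"dx": 0.08, "dy": -0.29, "dz": 0.03, "ax": 0.0, "ay": 0.0, "az": 0.0, "hand": 0}, {"dx": 0.0, "dy": 0.0, "dz": 0.0, "ax": 0.0, "ay": 0.0, "az": 0.0, "hand": 0}]'

```text
clock: 2.28
position: [0.5475, -0.2588, 0.3572]
tool_rot: [[-0.866, -0.501, -0.004], [-0.501, 0.866, -0.0], [0.003, 0.002, -1.0]]
contact_force: [-1.3, 0.6, -0.6]
grip_width: 1.002
finger_force: 0.0
```

```bash
python3 - <<'E'
from h import *
from workcell import r
s=st(); plan(s,[(.545,-.2575,.25,-240)],0,step=.03)
z=lambda i,x,y,w,h,W,H:cv2.resize(i[y:y+h,x:x+w],(W,H),interpolation=cv2.INTER_CUBIC)
cv2.imwrite("pics/c3.png",np.hstack([z(r.get_image("scene")["frame"],230,180,150,150,400,400),z(r.get_image("top")["frame"],320,160,120,120,400,400)]))
E
```

```text
t 2.28 p [ 0.5475 -0.2588  0.3572] yaw_y 120.1 z [-0.004 -0.    -1.   ] q [-0.11  0.06  0.02  0.   -1.53 -0.94] F [-1.3  0.6 -0.6] w 1.002 ff 0.0
[{"dx": 0.0, "dy": 0.01, "dz": 0.3, "ax": 0.001, "ay": -0.001, "az": 0.0, "hand": 0}, {"dx": 0.01, "dy": 0.01, "dz": 0.3, "ax": 0.0, "ay": 0.0, "az": 0.0, "hand": 0}, {"dx": 0.0, "dy": 0.0, "dz": 0.3, "ax": 0.0, "ay": 0.0, "az": 0.0, "hand": 0}, {"dx": 0.003, "dy": 0.004, "dz": 0.172, "ax": 0.0, "ay": 0.0, "az": 0.0, "hand": 0}, {"dx": 0.0, "dy": 0.0, "dz": 0.0, "ax": 0.0, "ay": 0.0, "az": 0.0, "hand": 0}]
```

View pics/c3.png

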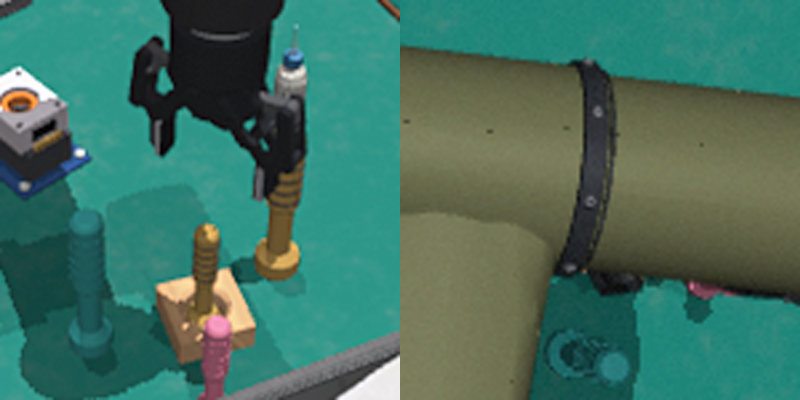

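The gripper is open above the stand, its fingers clear of both the big brass drift and the pink one. Going down straight.

Call:
carry_out --targets '[{"dx": 0, "dy": 0, "dz": 0.3, "ax": 0, "ay": 0, "az": 0, "hand": 0}, {"dx": 0, "dy": 0, "dz": 0.3, "ax": 0, "ay": 0, "az": 0, "hand": 0}, {"dx": 0, "dy": 0, "dz": 0.2, "ax": 0, "ay": 0, "az": 0, "hand": 0}, {"dx": 0, "dy": 0, "dz": 0.1, "ax": 0, "ay": 0, "az": 0, "hand": 0}, {"dx": 0, "dy": 0, "dz": 0, "ax": 0, "ay": 0, "az": 0, "hand": 0}]'

```text
clock: 2.8
position: [0.5468, -0.2534, 0.2674]
tool_rot: [[-0.863, -0.506, -0.004], [-0.506, 0.863, 0.001], [0.003, 0.003, -1.0]]
contact_force: [-0.2, -0.4, 0.1]
grip_width: 0.998
finger_force: 0.0
```

```bash
python3 - <<'E'
from h import *
s=st(); plan(s,[(.545,-.2575,.25,-240)],0,step=.03)
E
```

```text
t 2.8 p [ 0.5468 -0.2534  0.2674] yaw_y 120.4 z [-0.004  0.001 -1.   ] q [-0.1   0.08 -0.13 -0.   -1.37 -0.94] F [-0.2 -0.4  0.1] w 0.998 ff 0.0
[{"dx": 0.036, "dy": -0.027, "dz": 0.174, "ax": 0.001, "ay": -0.001, "az": 0.002, "hand": 0}, {"dx": 0.0, "dy": 0.0, "dz": 0.0, "ax": 0.0, "ay": 0.0, "az": 0.0, "hand": 0}, {"dx": 0.0, "dy": 0.0, "dz": 0.0, "ax": 0.0, "ay": 0.0, "az": 0.0, "hand": 0}, {"dx": 0.0, "dy": 0.0, "dz": 0.0, "ax": 0.0, "ay": 0.0, "az": 0.0, "hand": 0}, {"dx": 0.0, "dy": 0.0, "dz": 0.0, "ax": 0.0, "ay": 0.0, "az": 0.0, "hand": 0}]
```

Call:
carry_out --targets '[{"dx": 0.036, "dy": -0.027, "dz": 0.1, "ax": 0.001, "ay": -0.001, "az": 0.002, "hand": 0}, {"dx": 0, "dy": 0, "dz": 0.07, "ax": 0, "ay": 0, "az": 0, "hand": 0}, {"dx": 0, "dy": 0, "dz": 0, "ax": 0, "ay": 0, "az": 0, "hand": 0}, {"dx": 0, "dy": 0, "dz": 0, "ax": 0, "ay": 0, "az": 0, "hand": 0}, {"dx": 0, "dy": 0, "dz": 0, "ax": 0, "ay": 0, "az": 0, "hand": 0}]'

```text
clock: 3.22
position: [0.5458, -0.2588, 0.2537]
tool_rot: [[-0.866, -0.5, 0.005], [-0.5, 0.866, -0.002], [-0.004, -0.004, -1.0]]
contact_force: [-0.5, 0.1, 0.5]
grip_width: 1.005
finger_force: 0.0
```

Call:
carry_out --targets '[{"dx": 0, "dy": 0, "dz": 0, "ax": 0, "ay": 0, "az": 0, "hand": 1}, {"dx": 0, "dy": 0, "dz": 0, "ax": 0, "ay": 0, "az": 0, "hand": 1}, {"dx": 0, "dy": 0, "dz": 0, "ax": 0, "ay": 0, "az": 0, "hand": 1}, {"dx": 0, "dy": 0, "dz": 0, "ax": 0, "ay": 0, "az": 0, "hand": 1}, {"dx": 0, "dy": 0, "dz": 0, "ax": 0, "ay": 0, "az": 0, "hand": 1}]'

```text
clock: 3.63
position: [0.5456, -0.2587, 0.2528]
tool_rot: [[-0.866, -0.5, 0.004], [-0.5, 0.866, -0.001], [-0.003, -0.003, -1.0]]
contact_force: [0.5, 0.5, 0.6]
grip_width: 0.305
finger_force: 0.8
```

Call:
carry_out --targets '[{"dx": 0, "dy": 0, "dz": 0, "ax": 0, "ay": 0, "az": 0, "hand": 1}, {"dx": 0, "dy": 0, "dz": 0, "ax": 0, "ay": 0, "az": 0, "hand": 1}, {"dx": 0, "dy": 0, "dz": 0, "ax": 0, "ay": 0, "az": 0, "hand": 1}, {"dx": 0, "dy": 0, "dz": 0, "ax": 0, "ay": 0, "az": 0, "hand": 1}, {"dx": 0, "dy": 0, "dz": 0, "ax": 0, "ay": 0, "az": 0, "hand": 1}]'

```text
clock: 4.05
position: [0.5456, -0.2586, 0.2529]
tool_rot: [[-0.866, -0.5, 0.004], [-0.5, 0.866, -0.001], [-0.003, -0.003, -1.0]]
contact_force: [-0.6, 1.1, 0.9]
grip_width: 0.24
finger_force: 58.3
```

```bash
python3 - <<'E'
from h import *
s=st()
E
```

```text
t 4.05 p [ 0.5456 -0.2586  0.2529] yaw_y 120.0 z [ 0.004 -0.001 -1.   ] q [-0.11  0.08 -0.15  0.   -1.34 -0.94] F [-0.6  1.1  0.9] w 0.24 ff 58.3
```

Drift held: opening 20 mm, grip 58 N. I'll lift it straight up and carry it over the bore.

Call:
carry_out --targets '[{"dx": 0, "dy": 0, "dz": -0.2, "ax": 0, "ay": 0, "az": 0, "hand": 1}, {"dx": 0, "dy": 0, "dz": -0.25, "ax": 0, "ay": 0, "az": 0, "hand": 1}, {"dx": 0, "dy": 0, "dz": -0.3, "ax": 0, "ay": 0, "az": 0, "hand": 1}, {"dx": 0, "dy": 0, "dz": -0.25, "ax": 0, "ay": 0, "az": 0, "hand": 1}, {"dx": 0, "dy": 0, "dz": 0, "ax": 0, "ay": 0, "az": 0, "hand": 1}]'

```text
clock: 4.47
position: [0.5456, -0.259, 0.3591]
tool_rot: [[-0.866, -0.499, 0.012], [-0.5, 0.866, -0.005], [-0.008, -0.01, -1.0]]
contact_force: [0.6, -0.5, -0.2]
grip_width: 0.24
finger_force: 58.8
```

```bash
python3 - <<'E'
from h import *
s=st(); plan(s,[(.484,.025,.36,-240)],1,step=.03)
E
```

```text
t 4.47 p [ 0.5456 -0.259   0.3591] yaw_y 120.0 z [ 0.012 -0.005 -1.   ] q [-0.11  0.04  0.01  0.   -1.52 -0.94] F [ 0.6 -0.5 -0.2] w 0.24 ff 58.8
[{"dx": -0.09, "dy": 0.29, "dz": 0.0, "ax": -0.003, "ay": 0.003, "az": 0.0, "hand": 1}, {"dx": -0.09, "dy": 0.29, "dz": 0.0, "ax": 0.0, "ay": 0.0, "az": 0.0, "hand": 1}, {"dx": -0.09, "dy": 0.29, "dz": 0.0, "ax": 0.0, "ay": 0.0, "az": 0.0, "hand": 1}, {"dx": -0.09, "dy": 0.29, "dz": 0.0, "ax": 0.0, "ay": 0.0, "az": 0.0, "hand": 1}, {"dx": -0.09, "dy": 0.29, "dz": 0.0, "ax": 0.0, "ay": 0.0, "az": 0.0, "hand": 1}]
[{"dx": -0.09, "dy": 0.28, "dz": 0.0, "ax": 0.0, "ay": 0.0, "az": 0.0, "hand": 1}, {"dx": -0.09, "dy": 0.28, "dz": 0.0, "ax": 0.0, "ay": 0.0, "az": 0.0, "hand": 1}, {"dx": -0.1, "dy": 0.28, "dz": -0.01, "ax": 0.0, "ay": 0.0, "az": 0.0, "hand": 1}, {"dx": -0.09, "dy": 0.29, "dz": 0.0, "ax": 0.0, "ay": 0.0, "az": 0.0, "hand": 1}, {"dx": -0.065, "dy": 0.188, "dz": -0.004, "ax": 0.0, "ay": 0.0, "az": 0.0, "hand": 1}]
```

Call:
carry_out --targets '[{"dx": -0.09, "dy": 0.29, "dz": 0.0, "ax": 0, "ay": 0, "az": 0.0, "hand": 1}, {"dx": -0.09, "dy": 0.29, "dz": 0.0, "ax": 0.0, "ay": 0.0, "az": 0.0, "hand": 1}, {"dx": -0.09, "dy": 0.29, "dz": 0.0, "ax": 0.0, "ay": 0.0, "az": 0.0, "hand": 1}, {"dx": -0.09, "dy": 0.29, "dz": 0.0, "ax": 0.0, "ay": 0.0, "az": 0.0, "hand": 1}, {"dx": -0.09, "dy": 0.29, "dz": 0.0, "ax": 0.0, "ay": 0.0, "az": 0.0, "hand": 1}]'

```text
clock: 4.88
position: [0.5111, -0.1092, 0.3512]
tool_rot: [[-0.867, -0.499, 0.003], [-0.499, 0.867, -0.001], [-0.002, -0.002, -1.0]]
contact_force: [0.0, 1.2, -1.0]
grip_width: 0.243
finger_force: 59.1
```

Call:
carry_out --targets '[{"dx": -0.09, "dy": 0.28, "dz": 0.0, "ax": 0.0, "ay": 0.0, "az": 0.0, "hand": 1}, {"dx": -0.09, "dy": 0.28, "dz": 0.0, "ax": 0.0, "ay": 0.0, "az": 0.0, "hand": 1}, {"dx": -0.1, "dy": 0.28, "dz": -0.01, "ax": 0.0, "ay": 0.0, "az": 0.0, "hand": 1}, {"dx": -0.09, "dy": 0.29, "dz": 0.0, "ax": 0.0, "ay": 0.0, "az": 0.0, "hand": 1}, {"dx": -0.065, "dy": 0.188, "dz": 0, "ax": 0.0, "ay": 0.0, "az": 0.0, "hand": 1}]'

```text
clock: 5.3
position: [0.4827, 0.0275, 0.3522]
tool_rot: [[-0.866, -0.501, 0.003], [-0.501, 0.866, -0.001], [-0.003, -0.002, -1.0]]
contact_force: [1.8, 0.4, -2.7]
grip_width: 0.244
finger_force: 59.1
```

Call:
carry_out --targets '[{"dx": 0, "dy": 0, "dz": 0, "ax": 0, "ay": 0, "az": 0, "hand": 1}, {"dx": 0, "dy": 0, "dz": 0, "ax": 0, "ay": 0, "az": 0, "hand": 1}, {"dx": 0, "dy": 0, "dz": 0, "ax": 0, "ay": 0, "az": 0, "hand": 1}, {"dx": 0, "dy": 0, "dz": 0, "ax": 0, "ay": 0, "az": 0, "hand": 1}, {"dx": 0, "dy": 0, "dz": 0, "ax": 0, "ay": 0, "az": 0, "hand": 1}]'

```text
clock: 5.72
position: [0.4837, 0.0248, 0.3528]
tool_rot: [[-0.867, -0.498, 0.004], [-0.498, 0.867, -0.001], [-0.003, -0.003, -1.0]]
contact_force: [-0.2, 0.7, -2.1]
grip_width: 0.24
finger_force: 59.2
```

```bash
python3 - <<'E'
from h import *
from workcell import r
s=st(); plan(s,[(.4845,.0255,.332,-240)],1,step=.02)
z=lambda i,x,y,w,h,W,H:cv2.resize(i[y:y+h,x:x+w],(W,H),interpolation=cv2.INTER_CUBIC)
d=r.get_image("scene");c=cam(d)
cv2.imwrite("pics/c4.png",z(d["frame"],190,130,100,120,500,600))
o=np.array(s["position"])+np.array(s["tool_rot"])[:,2]*.2479
for n,P in(("foot",o),("handle top",o+[0,0,.118]),("bore",[.4845,.0255,.074])):
    print(n,np.round((proj(c,P)[0]-[190,130])*5))
E
```

```text
t 5.72 p [0.4837 0.0248 0.3528] yaw_y 119.9 z [ 0.004 -0.001 -1.   ] q [ 0.47 -0.28 -0.3   0.   -1.54 -1.52] F [-0.2  0.7 -2.1] w 0.24 ff 59.2
[{"dx": -0.01, "dy": 0.0, "dz": 0.2, "ax": -0.001, "ay": 0.001, "az": -0.001, "hand": 1}, {"dx": 0.0, "dy": 0.003, "dz": 0.008, "ax": 0.0, "ay": 0.0, "az": 0.0, "hand": 1}, {"dx": 0.0, "dy": 0.0, "dz": 0.0, "ax": 0.0, "ay": 0.0, "az": 0.0, "hand": 1}, {"dx": 0.0, "dy": 0.0, "dz": 0.0, "ax": 0.0, "ay": 0.0, "az": 0.0, "hand": 1}, {"dx": 0.0, "dy": 0.0, "dz": 0.0, "ax": 0.0, "ay": 0.0, "az": 0.0, "hand": 1}]
foot [233. 394.]
handle top [218. 213.]
bore [236. 436.]
```

View pics/c4.png

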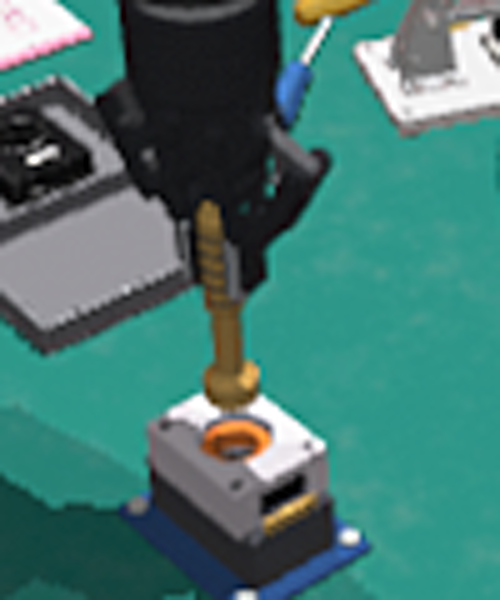

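The drift hangs upright over the bore: foot face at about crop (231,392), bore centre at (237,437). That matches the prediction to about 1 mm. I'll lower it into the bore mouth.

Call:
carry_out --targets '[{"dx": -0.015, "dy": -0.007, "dz": 0.1, "ax": -0.001, "ay": 0.001, "az": 0, "hand": 1}, {"dx": 0, "dy": 0, "dz": 0.1, "ax": 0, "ay": 0, "az": 0, "hand": 1}, {"dx": 0, "dy": 0, "dz": 0.05, "ax": 0, "ay": 0, "az": 0, "hand": 1}, {"dx": 0, "dy": 0, "dz": 0, "ax": 0, "ay": 0, "az": 0, "hand": 1}, {"dx": 0, "dy": 0, "dz": 0, "ax": 0, "ay": 0, "az": 0, "hand": 1}]'

```text
clock: 6.18
position: [0.4852, 0.0255, 0.3274]
tool_rot: [[-0.866, -0.499, -0.001], [-0.499, 0.866, -0.001], [0.002, -0.0, -1.0]]
contact_force: [0.0, -0.1, -2.0]
grip_width: 0.244
finger_force: 59.2
```

```bash
python3 - <<'E'
from h import *
s=st(); plan(s,[(.4853,.025,.32,-240)],1,step=.02)
E
```

```text
t 6.18 p [0.4852 0.0255 0.3274] yaw_y 120.0 z [-0.001 -0.001 -1.   ] q [ 0.47 -0.27 -0.34  0.   -1.5  -1.52] F [ 0.  -0.1 -2. ] w 0.244 ff 59.2
[{"dx": 0.001, "dy": -0.005, "dz": 0.074, "ax": 0.0, "ay": 0.0, "az": 0.0, "hand": 1}, {"dx": 0.0, "dy": 0.0, "dz": 0.0, "ax": 0.0, "ay": 0.0, "az": 0.0, "hand": 1}, {"dx": 0.0, "dy": 0.0, "dz": 0.0, "ax": 0.0, "ay": 0.0, "az": 0.0, "hand": 1}, {"dx": 0.0, "dy": 0.0, "dz": 0.0, "ax": 0.0, "ay": 0.0, "az": 0.0, "hand": 1}, {"dx": 0.0, "dy": 0.0, "dz": 0.0, "ax": 0.0, "ay": 0.0, "az": 0.0, "hand": 1}]
```

Call:
carry_out --targets '[{"dx": 0, "dy": 0, "dz": 0.03, "ax": 0, "ay": 0, "az": 0, "hand": 1}, {"dx": 0, "dy": 0, "dz": 0.03, "ax": 0, "ay": 0, "az": 0, "hand": 1}, {"dx": 0, "dy": 0, "dz": 0.03, "ax": 0, "ay": 0, "az": 0, "hand": 1}, {"dx": 0, "dy": 0, "dz": 0, "ax": 0, "ay": 0, "az": 0, "hand": 1}, {"dx": 0, "dy": 0, "dz": 0, "ax": 0, "ay": 0, "az": 0, "hand": 1}]'

```text
clock: 6.6
position: [0.4852, 0.0256, 0.319]
tool_rot: [[-0.866, -0.5, -0.0], [-0.5, 0.866, -0.0], [0.0, -0.0, -1.0]]
contact_force: [-0.7, 0.1, -1.5]
grip_width: 0.242
finger_force: 59.2
```

Foot inside the bore with no contact. Driving.

Call:
carry_out --targets '[{"dx": 0, "dy": 0, "dz": 0.03, "ax": 0, "ay": 0, "az": 0, "hand": 1}, {"dx": 0, "dy": 0, "dz": 0.02, "ax": 0, "ay": 0, "az": 0, "hand": 1}, {"dx": 0, "dy": 0, "dz": 0.02, "ax": 0, "ay": 0, "az": 0, "hand": 1}, {"dx": 0, "dy": 0, "dz": 0.02, "ax": 0, "ay": 0, "az": 0, "hand": 1}, {"dx": 0, "dy": 0, "dz": 0.02, "ax": 0, "ay": 0, "az": 0, "hand": 1}]'

```text
clock: 7.02
position: [0.4858, 0.0255, 0.3114]
tool_rot: [[-0.866, -0.5, 0.005], [-0.5, 0.866, -0.0], [-0.004, -0.003, -1.0]]
contact_force: [-0.7, -0.5, 7.5]
grip_width: 0.241
finger_force: 60.6
```

Call:
carry_out --targets '[{"dx": 0, "dy": 0, "dz": 0.02, "ax": 0, "ay": 0, "az": 0, "hand": 1}, {"dx": 0, "dy": 0, "dz": 0.02, "ax": 0, "ay": 0, "az": 0, "hand": 1}, {"dx": 0, "dy": 0, "dz": 0.02, "ax": 0, "ay": 0, "az": 0, "hand": 1}, {"dx": 0, "dy": 0, "dz": 0, "ax": 0, "ay": 0, "az": 0, "hand": 1}, {"dx": 0, "dy": 0, "dz": 0, "ax": 0, "ay": 0, "az": 0, "hand": 1}]'

```text
clock: 7.43
position: [0.4855, 0.0255, 0.303]
tool_rot: [[-0.866, -0.5, 0.002], [-0.5, 0.866, -0.0], [-0.002, -0.001, -1.0]]
contact_force: [1.6, 0.2, 2.0]
grip_width: 0.241
finger_force: 59.8
```

Call:
carry_out --targets '[{"dx": 0, "dy": 0, "dz": 0.02, "ax": 0, "ay": 0, "az": 0, "hand": 1}, {"dx": 0, "dy": 0, "dz": 0.02, "ax": 0, "ay": 0, "az": 0, "hand": 1}, {"dx": 0, "dy": 0, "dz": 0.02, "ax": 0, "ay": 0, "az": 0, "hand": 1}, {"dx": 0, "dy": 0, "dz": 0.02, "ax": 0, "ay": 0, "az": 0, "hand": 1}, {"dx": 0, "dy": 0, "dz": 0.02, "ax": 0, "ay": 0, "az": 0, "hand": 1}]'

```text
clock: 7.85
position: [0.485, 0.0256, 0.2909]
tool_rot: [[-0.866, -0.499, -0.002], [-0.499, 0.866, -0.0], [0.002, 0.001, -1.0]]
contact_force: [0.7, -0.4, -2.1]
grip_width: 0.244
finger_force: 59.8
```

Call:
carry_out --targets '[{"dx": 0, "dy": 0, "dz": 0.02, "ax": 0, "ay": 0, "az": 0, "hand": 1}, {"dx": 0, "dy": 0, "dz": 0.02, "ax": 0, "ay": 0, "az": 0, "hand": 1}, {"dx": 0, "dy": 0, "dz": 0.02, "ax": 0, "ay": 0, "az": 0, "hand": 1}, {"dx": 0, "dy": 0, "dz": 0, "ax": 0, "ay": 0, "az": 0, "hand": 1}, {"dx": 0, "dy": 0, "dz": 0, "ax": 0, "ay": 0, "az": 0, "hand": 1}]'

```text
clock: 8.27
position: [0.4852, 0.0256, 0.286]
tool_rot: [[-0.866, -0.499, -0.0], [-0.499, 0.866, -0.0], [0.0, -0.0, -1.0]]
contact_force: [-0.4, 0.5, -2.3]
grip_width: 0.237
finger_force: 59.8
```

The force rose to about 8 N, then fell to the drift's weight alone, so the ring has dropped. Withdrawing straight up.

Call:
carry_out --targets '[{"dx": 0, "dy": 0, "dz": -0.1, "ax": 0, "ay": 0, "az": 0, "hand": 1}, {"dx": 0, "dy": 0, "dz": -0.15, "ax": 0, "ay": 0, "az": 0, "hand": 1}, {"dx": 0, "dy": 0, "dz": -0.2, "ax": 0, "ay": 0, "az": 0, "hand": 1}, {"dx": 0, "dy": 0, "dz": -0.2, "ax": 0, "ay": 0, "az": 0, "hand": 1}, {"dx": 0, "dy": 0, "dz": -0.1, "ax": 0, "ay": 0, "az": 0, "hand": 1}]'

```text
clock: 8.68
position: [0.4855, 0.0254, 0.365]
tool_rot: [[-0.866, -0.499, 0.005], [-0.499, 0.866, 0.001], [-0.004, -0.002, -1.0]]
contact_force: [1.0, -0.1, -1.4]
grip_width: 0.245
finger_force: 59.6
```

```bash
python3 - <<'E'
from h import *
s=st(); plan(s,[(.5456,-.2586,.362,-240)],1,step=.03)
from workcell import r
d=r.get_image("scene")["frame"]
cv2.imwrite("pics/c5.png",cv2.resize(d[130:250,190:290],(500,600),interpolation=cv2.INTER_CUBIC))
E
```

```text
t 8.68 p [0.4855 0.0254 0.365 ] yaw_y 120.0 z [ 0.005  0.001 -1.   ] q [ 0.47 -0.27 -0.27  0.   -1.56 -1.52] F [ 1.  -0.1 -1.4] w 0.245 ff 59.6
[{"dx": 0.09, "dy": -0.29, "dz": 0.0, "ax": -0.001, "ay": 0.001, "az": 0.0, "hand": 1}, {"dx": 0.09, "dy": -0.29, "dz": 0.0, "ax": 0.0, "ay": 0.0, "az": 0.0, "hand": 1}, {"dx": 0.09, "dy": -0.28, "dz": 0.0, "ax": 0.0, "ay": 0.0, "az": 0.0, "hand": 1}, {"dx": 0.09, "dy": -0.28, "dz": 0.0, "ax": 0.0, "ay": 0.0, "az": 0.0, "hand": 1}, {"dx": 0.09, "dy": -0.28, "dz": 0.0, "ax": 0.0, "ay": 0.0, "az": 0.0, "hand": 1}]
[{"dx": 0.1, "dy": -0.28, "dz": 0.01, "ax": 0.0, "ay": 0.0, "az": 0.0, "hand": 1}, {"dx": 0.09, "dy": -0.29, "dz": 0.0, "ax": 0.0, "ay": 0.0, "az": 0.0, "hand": 1}, {"dx": 0.1, "dy": -0.28, "dz": 0.01, "ax": 0.0, "ay": 0.0, "az": 0.0, "hand": 1}, {"dx": 0.09, "dy": -0.29, "dz": 0.0, "ax": 0.0, "ay": 0.0, "az": 0.0, "hand": 1}, {"dx": 0.07, "dy": -0.2, "dz": 0.01, "ax": 0.0, "ay": 0.0, "az": 0.0, "hand": 1}]
```

View pics/c5.png

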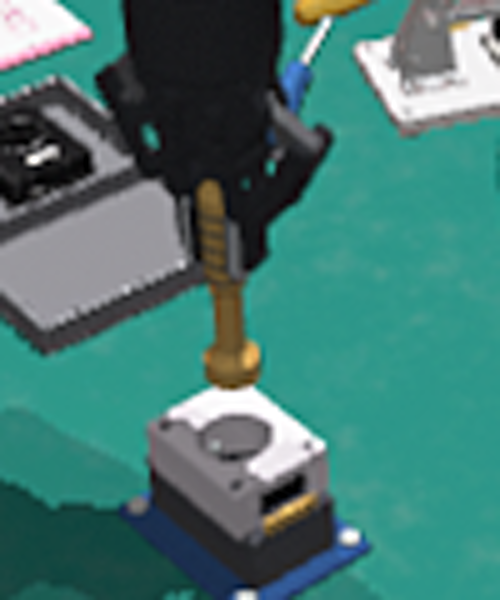

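The bore at crop (236,437) is empty and the ring is out of sight below; the drift hangs upright. I'll take it back to the stand.

Call:
carry_out --targets '[{"dx": 0.09, "dy": -0.29, "dz": 0.0, "ax": 0, "ay": 0, "az": 0.0, "hand": 1}, {"dx": 0.09, "dy": -0.29, "dz": 0.0, "ax": 0.0, "ay": 0.0, "az": 0.0, "hand": 1}, {"dx": 0.09, "dy": -0.28, "dz": 0.0, "ax": 0.0, "ay": 0.0, "az": 0.0, "hand": 1}, {"dx": 0.09, "dy": -0.28, "dz": 0.0, "ax": 0.0, "ay": 0.0, "az": 0.0, "hand": 1}, {"dx": 0.09, "dy": -0.28, "dz": 0.0, "ax": 0.0, "ay": 0.0, "az": 0.0, "hand": 1}]'

```text
clock: 9.15
position: [0.5172, -0.1212, 0.3605]
tool_rot: [[-0.866, -0.5, -0.001], [-0.5, 0.866, 0.0], [0.0, 0.001, -1.0]]
contact_force: [0.0, 1.0, -2.5]
grip_width: 0.241
finger_force: 59.5
```

Call:
carry_out --targets '[{"dx": 0.1, "dy": -0.28, "dz": 0, "ax": 0.0, "ay": 0.0, "az": 0.0, "hand": 1}, {"dx": 0.09, "dy": -0.29, "dz": 0.0, "ax": 0.0, "ay": 0.0, "az": 0.0, "hand": 1}, {"dx": 0.1, "dy": -0.28, "dz": 0, "ax": 0.0, "ay": 0.0, "az": 0.0, "hand": 1}, {"dx": 0.09, "dy": -0.29, "dz": 0.0, "ax": 0.0, "ay": 0.0, "az": 0.0, "hand": 1}, {"dx": 0.07, "dy": -0.2, "dz": 0, "ax": 0.0, "ay": 0.0, "az": 0.0, "hand": 1}]'

```text
clock: 9.57
position: [0.5453, -0.2607, 0.36]
tool_rot: [[-0.867, -0.499, -0.001], [-0.499, 0.867, 0.0], [0.001, 0.001, -1.0]]
contact_force: [1.2, 0.9, -2.7]
grip_width: 0.243
finger_force: 59.6
```

Call:
carry_out --targets '[{"dx": 0, "dy": 0, "dz": 0.1, "ax": 0, "ay": 0, "az": 0, "hand": 1}, {"dx": 0, "dy": 0, "dz": 0.1, "ax": 0, "ay": 0, "az": 0, "hand": 1}, {"dx": 0, "dy": 0, "dz": 0, "ax": 0, "ay": 0, "az": 0, "hand": 1}, {"dx": 0, "dy": 0, "dz": 0, "ax": 0, "ay": 0, "az": 0, "hand": 1}, {"dx": 0, "dy": 0, "dz": 0, "ax": 0, "ay": 0, "az": 0, "hand": 1}]'

```text
clock: 9.98
position: [0.5452, -0.2577, 0.3414]
tool_rot: [[-0.866, -0.501, 0.0], [-0.501, 0.866, -0.0], [0.0, -0.0, -1.0]]
contact_force: [-0.4, -0.1, -0.6]
grip_width: 0.242
finger_force: 59.6
```

```bash
python3 - <<'E'
from h import *
s=st(); plan(s,[(.5453,-.2586,.29,-240)],1,step=.02)
E
```

```text
t 9.98 p [ 0.5452 -0.2577  0.3414] yaw_y 120.0 z [ 0. -0. -1.] q [-0.11  0.05 -0.02  0.   -1.5  -0.94] F [-0.4 -0.1 -0.6] w 0.242 ff 59.6
[{"dx": 0.0, "dy": 0.0, "dz": 0.2, "ax": 0.0, "ay": 0.0, "az": 0.0, "hand": 1}, {"dx": 0.0, "dy": -0.01, "dz": 0.2, "ax": 0.0, "ay": 0.0, "az": 0.0, "hand": 1}, {"dx": 0.004, "dy": 0.002, "dz": 0.114, "ax": 0.0, "ay": 0.0, "az": 0.0, "hand": 1}, {"dx": 0.0, "dy": 0.0, "dz": 0.0, "ax": 0.0, "ay": 0.0, "az": 0.0, "hand": 1}, {"dx": 0.0, "dy": 0.0, "dz": 0.0, "ax": 0.0, "ay": 0.0, "az": 0.0, "hand": 1}]
```

Call:
carry_out --targets '[{"dx": 0, "dy": 0, "dz": 0.15, "ax": 0, "ay": 0, "az": 0, "hand": 1}, {"dx": 0, "dy": -0.006, "dz": 0.2, "ax": 0, "ay": 0, "az": 0, "hand": 1}, {"dx": 0, "dy": 0, "dz": 0.15, "ax": 0, "ay": 0, "az": 0, "hand": 1}, {"dx": 0, "dy": 0, "dz": 0.05, "ax": 0, "ay": 0, "az": 0, "hand": 1}, {"dx": 0, "dy": 0, "dz": 0, "ax": 0, "ay": 0, "az": 0, "hand": 1}]'

```text
clock: 10.4
position: [0.5453, -0.2583, 0.2852]
tool_rot: [[-0.866, -0.5, -0.002], [-0.5, 0.866, 0.0], [0.001, 0.001, -1.0]]
contact_force: [0.9, -0.8, -1.8]
grip_width: 0.241
finger_force: 59.6
```

Call:
carry_out --targets '[{"dx": 0, "dy": 0, "dz": 0.05, "ax": 0, "ay": 0, "az": 0, "hand": 1}, {"dx": 0, "dy": 0, "dz": 0.05, "ax": 0, "ay": 0, "az": 0, "hand": 1}, {"dx": 0, "dy": 0, "dz": 0.05, "ax": 0, "ay": 0, "az": 0, "hand": 1}, {"dx": 0, "dy": 0, "dz": 0.05, "ax": 0, "ay": 0, "az": 0, "hand": 1}, {"dx": 0, "dy": 0, "dz": 0.03, "ax": 0, "ay": 0, "az": 0, "hand": 1}]'

```text
clock: 10.82
position: [0.5454, -0.2589, 0.2625]
tool_rot: [[-0.866, -0.499, -0.0], [-0.499, 0.866, 0.0], [0.0, 0.0, -1.0]]
contact_force: [0.3, -0.7, -2.4]
grip_width: 0.241
finger_force: 59.6
```

Call:
carry_out --targets '[{"dx": 0, "dy": 0, "dz": 0.02, "ax": 0, "ay": 0, "az": 0, "hand": 1}, {"dx": 0, "dy": 0, "dz": 0.01, "ax": 0, "ay": 0, "az": 0, "hand": 1}, {"dx": 0, "dy": 0, "dz": 0.01, "ax": 0, "ay": 0, "az": 0, "hand": 1}, {"dx": 0, "dy": 0, "dz": 0, "ax": 0, "ay": 0, "az": 0, "hand": 1}, {"dx": 0, "dy": 0, "dz": 0, "ax": 0, "ay": 0, "az": 0, "hand": 1}]'

```text
clock: 11.23
position: [0.5455, -0.259, 0.2594]
tool_rot: [[-0.866, -0.5, 0.0], [-0.5, 0.866, -0.0], [-0.0, -0.0, -1.0]]
contact_force: [-0.5, 0.3, -2.9]
grip_width: 0.245
finger_force: 59.6
```

Call:
carry_out --targets '[{"dx": 0, "dy": 0, "dz": 0.02, "ax": 0, "ay": 0, "az": 0, "hand": 1}, {"dx": 0, "dy": 0, "dz": 0.02, "ax": 0, "ay": 0, "az": 0, "hand": 1}, {"dx": 0, "dy": 0, "dz": 0.02, "ax": 0, "ay": 0, "az": 0, "hand": 1}, {"dx": 0, "dy": 0, "dz": 0, "ax": 0, "ay": 0, "az": 0, "hand": 1}, {"dx": 0, "dy": 0, "dz": 0, "ax": 0, "ay": 0, "az": 0, "hand": 1}]'

```text
clock: 11.65
position: [0.5454, -0.259, 0.253]
tool_rot: [[-0.866, -0.5, -0.0], [-0.5, 0.866, -0.0], [0.0, 0.0, -1.0]]
contact_force: [0.7, 0.8, -2.7]
grip_width: 0.245
finger_force: 59.7
```

Call:
carry_out --targets '[{"dx": 0, "dy": 0, "dz": 0.01, "ax": 0, "ay": 0, "az": 0, "hand": 1}, {"dx": 0, "dy": 0, "dz": 0, "ax": 0, "ay": 0, "az": 0, "hand": 1}, {"dx": 0, "dy": 0, "dz": 0, "ax": 0, "ay": 0, "az": 0, "hand": 1}, {"dx": 0, "dy": 0, "dz": 0, "ax": 0, "ay": 0, "az": 0, "hand": 1}, {"dx": 0, "dy": 0, "dz": 0, "ax": 0, "ay": 0, "az": 0, "hand": 1}]'

```text
clock: 12.07
position: [0.5455, -0.259, 0.2529]
tool_rot: [[-0.866, -0.5, 0.001], [-0.5, 0.866, -0.0], [-0.0, -0.001, -1.0]]
contact_force: [-1.5, 1.0, 5.3]
grip_width: 0.241
finger_force: 60.5
```

The foot is on the stand's floor (+5 N). Opening, then rising.

Call:
carry_out --targets '[{"dx": 0, "dy": 0, "dz": 0, "ax": 0, "ay": 0, "az": 0, "hand": 0.6}, {"dx": 0, "dy": 0, "dz": 0, "ax": 0, "ay": 0, "az": 0, "hand": 0.3}, {"dx": 0, "dy": 0, "dz": 0, "ax": 0, "ay": 0, "az": 0, "hand": 0}, {"dx": 0, "dy": 0, "dz": 0, "ax": 0, "ay": 0, "az": 0, "hand": 0}, {"dx": 0, "dy": 0, "dz": 0, "ax": 0, "ay": 0, "az": 0, "hand": 0}]'

```text
clock: 12.48
position: [0.5455, -0.259, 0.2519]
tool_rot: [[-0.866, -0.499, -0.0], [-0.499, 0.866, -0.0], [0.0, 0.0, -1.0]]
contact_force: [0.2, -0.5, 0.1]
grip_width: 0.933
finger_force: 0.0
```

Call:
carry_out --targets '[{"dx": 0, "dy": 0, "dz": 0, "ax": 0, "ay": 0, "az": 0, "hand": 0}, {"dx": 0, "dy": 0, "dz": 0, "ax": 0, "ay": 0, "az": 0, "hand": 0}, {"dx": 0, "dy": 0, "dz": 0, "ax": 0, "ay": 0, "az": 0, "hand": 0}, {"dx": 0, "dy": 0, "dz": -0.1, "ax": 0, "ay": 0, "az": 0, "hand": 0}, {"dx": 0, "dy": 0, "dz": -0.2, "ax": 0, "ay": 0, "az": 0, "hand": 0}]'

```text
clock: 12.9
position: [0.5449, -0.2587, 0.2801]
tool_rot: [[-0.866, -0.499, -0.005], [-0.499, 0.866, 0.001], [0.003, 0.004, -1.0]]
contact_force: [0.2, 0.3, -0.1]
grip_width: 1.004
finger_force: 0.0
```

Call:
carry_out --targets '[{"dx": 0, "dy": 0, "dz": -0.3, "ax": 0, "ay": 0, "az": 0, "hand": 0}, {"dx": 0, "dy": 0, "dz": -0.3, "ax": 0, "ay": 0, "az": 0, "hand": 0}, {"dx": 0, "dy": 0, "dz": -0.2, "ax": 0, "ay": 0, "az": 0, "hand": 0}, {"dx": 0, "dy": 0, "dz": -0.1, "ax": 0, "ay": 0, "az": 0, "hand": 0}, {"dx": 0, "dy": 0, "dz": 0, "ax": 0, "ay": 0, "az": 0, "hand": 0}]'

```text
clock: 13.32
position: [0.5456, -0.2591, 0.3758]
tool_rot: [[-0.866, -0.499, 0.005], [-0.5, 0.866, -0.002], [-0.004, -0.004, -1.0]]
contact_force: [-0.6, -0.4, 0.2]
grip_width: 0.996
finger_force: 0.0
```

```bash
python3 - <<'E'
from h import *
from workcell import r
s=st(); plan(s,[(.4845,.0255,.33,-164.8)],0,step=.03)
d=r.get_image("scene")["frame"]
cv2.imwrite("pics/c6.png",cv2.resize(d[180:330,230:380],(500,500),interpolation=cv2.INTER_CUBIC))
E
```

```text
t 13.32 p [ 0.5456 -0.2591  0.3758] yaw_y 120.0 z [ 0.005 -0.002 -1.   ] q [-0.11  0.05  0.04  0.   -1.56 -0.94] F [-0.6 -0.4  0.2] w 0.996 ff 0.0
[{"dx": -0.09, "dy": 0.28, "dz": 0.05, "ax": 0.0, "ay": 0.0, "az": -0.038, "hand": 0}, {"dx": -0.12, "dy": 0.27, "dz": 0.05, "ax": 0.0, "ay": 0.0, "az": -0.038, "hand": 0}, {"dx": -0.16, "dy": 0.25, "dz": 0.04, "ax": 0.0, "ay": 0.0, "az": -0.038, "hand": 0}, {"dx": -0.18, "dy": 0.23, "dz": 0.05, "ax": 0.0, "ay": 0.0, "az": -0.038, "hand": 0}, {"dx": -0.21, "dy": 0.21, "dz": 0.04, "ax": 0.0, "ay": 0.0, "az": -0.038, "hand": 0}]
[{"dx": -0.23, "dy": 0.18, "dz": 0.05, "ax": 0.0, "ay": 0.0, "az": -0.038, "hand": 0}, {"dx": -0.25, "dy": 0.15, "dz": 0.04, "ax": 0.0, "ay": 0.0, "az": -0.038, "hand": 0}, {"dx": -0.27, "dy": 0.12, "dz": 0.05, "ax": 0.0, "ay": 0.0, "az": -0.038, "hand": 0}, {"dx": -0.28, "dy": 0.09, "dz": 0.04, "ax": -0.001, "ay": 0.0, "az": -0.038, "hand": 0}, {"dx": -0.26, "dy": 0.05, "dz": 0.04, "ax": 0.0, "ay": 0.0, "az": -0.038, "hand": 0}]
[{"dx": 0.001, "dy": -0.001, "dz": 0.001, "ax": -0.001, "ay": -0.001, "az": -0.038, "hand": 0}, {"dx": 0.0, "dy": 0.0, "dz": 0.0, "ax": 0.0, "ay": 0.0, "az": 0.0, "hand": 0}, {"dx": 0.0, "dy": 0.0, "dz": 0.0, "ax": 0.0, "ay": 0.0, "az": 0.0, "hand": 0}, {"dx": 0.0, "dy": 0.0, "dz": 0.0, "ax": 0.0, "ay": 0.0, "az": 0.0, "hand": 0}, {"dx": 0.0, "dy": 0.0, "dz": 0.0, "ax": 0.0, "ay": 0.0, "az": 0.0, "hand": 0}]
```

View pics/c6.png

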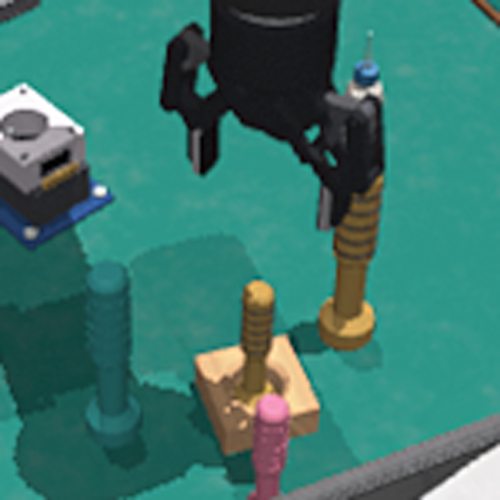

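The drift stands upright in its stand at crop (257,340). Next, the housing.

Call:
carry_out --targets '[{"dx": -0.09, "dy": 0.28, "dz": 0.05, "ax": 0.0, "ay": 0.0, "az": -0.038, "hand": 0}, {"dx": -0.12, "dy": 0.27, "dz": 0.05, "ax": 0.0, "ay": 0.0, "az": -0.038, "hand": 0}, {"dx": -0.16, "dy": 0.25, "dz": 0.04, "ax": 0.0, "ay": 0.0, "az": -0.038, "hand": 0}, {"dx": -0.18, "dy": 0.23, "dz": 0.05, "ax": 0.0, "ay": 0.0, "az": -0.038, "hand": 0}, {"dx": -0.21, "dy": 0.21, "dz": 0.04, "ax": 0.0, "ay": 0.0, "az": -0.038, "hand": 0}]'

```text
clock: 13.78
position: [0.5136, -0.1135, 0.3463]
tool_rot: [[-0.431, -0.902, -0.004], [-0.902, 0.431, 0.0], [0.001, 0.004, -1.0]]
contact_force: [0.3, 0.4, -0.2]
grip_width: 1.004
finger_force: 0.0
```

Call:
carry_out --targets '[{"dx": -0.23, "dy": 0.18, "dz": 0.05, "ax": 0.0, "ay": 0.0, "az": -0.038, "hand": 0}, {"dx": -0.25, "dy": 0.15, "dz": 0.04, "ax": 0.0, "ay": 0.0, "az": -0.038, "hand": 0}, {"dx": -0.27, "dy": 0.12, "dz": 0.05, "ax": 0.0, "ay": 0.0, "az": -0.038, "hand": 0}, {"dx": -0.28, "dy": 0.09, "dz": 0.04, "ax": 0, "ay": 0.0, "az": -0.038, "hand": 0}, {"dx": -0.26, "dy": 0.05, "dz": 0.04, "ax": 0.0, "ay": 0.0, "az": -0.038, "hand": 0}]'

```text
clock: 14.2
position: [0.4831, 0.0272, 0.3246]
tool_rot: [[0.152, -0.988, -0.003], [-0.988, -0.152, -0.001], [0.0, 0.003, -1.0]]
contact_force: [0.5, -0.4, -0.1]
grip_width: 1.0
finger_force: 0.0
```

Call:
carry_out --targets '[{"dx": 0, "dy": 0, "dz": 0, "ax": 0, "ay": 0, "az": -0.038, "hand": 0}, {"dx": 0.0, "dy": 0.0, "dz": 0.0, "ax": 0.0, "ay": 0.0, "az": 0.0, "hand": 0}, {"dx": 0.0, "dy": 0.0, "dz": 0.0, "ax": 0.0, "ay": 0.0, "az": 0.0, "hand": 0}, {"dx": 0.0, "dy": 0.0, "dz": 0.0, "ax": 0.0, "ay": 0.0, "az": 0.0, "hand": 0}, {"dx": 0.0, "dy": 0.0, "dz": 0.0, "ax": 0.0, "ay": 0.0, "az": 0.0, "hand": 0}]'

```text
clock: 14.62
position: [0.4841, 0.0252, 0.3267]
tool_rot: [[0.259, -0.966, -0.001], [-0.966, -0.259, -0.0], [0.0, 0.001, -1.0]]
contact_force: [-0.6, 0.3, 0.1]
grip_width: 1.006
finger_force: 0.0
```

```bash
python3 - <<'E'
from h import *
s=st(); plan(s,[(.4847,.0255,.25,-164.8)],0,step=.025)
E
```

```text
t 14.62 p [0.4841 0.0252 0.3267] yaw_y -165.0 z [-0.001 -0.    -1.   ] q [ 0.47 -0.27 -0.34 -0.   -1.5  -0.21] F [-0.6  0.3  0.1] w 1.006 ff 0.0
[{"dx": 0.0, "dy": 0.0, "dz": 0.25, "ax": 0.0, "ay": 0.0, "az": -0.001, "hand": 0}, {"dx": 0.0, "dy": 0.0, "dz": 0.25, "ax": 0.0, "ay": 0.0, "az": 0.0, "hand": 0}, {"dx": 0.0, "dy": -0.01, "dz": 0.25, "ax": 0.0, "ay": 0.0, "az": 0.0, "hand": 0}, {"dx": -0.002, "dy": 0.003, "dz": 0.017, "ax": 0.0, "ay": 0.0, "az": 0.0, "hand": 0}, {"dx": 0.0, "dy": 0.0, "dz": 0.0, "ax": 0.0, "ay": 0.0, "az": 0.0, "hand": 0}]
```

Call:
carry_out --targets '[{"dx": 0, "dy": 0, "dz": 0.2, "ax": 0, "ay": 0, "az": 0, "hand": 0}, {"dx": 0, "dy": -0.005, "dz": 0.2, "ax": 0, "ay": 0, "az": 0, "hand": 0}, {"dx": 0, "dy": 0, "dz": 0.2, "ax": 0, "ay": 0, "az": 0, "hand": 0}, {"dx": 0, "dy": 0, "dz": 0.1, "ax": 0, "ay": 0, "az": 0, "hand": 0}, {"dx": 0, "dy": 0, "dz": 0, "ax": 0, "ay": 0, "az": 0, "hand": 0}]'

```text
clock: 15.03
position: [0.4839, 0.0252, 0.2545]
tool_rot: [[0.26, -0.966, -0.004], [-0.966, -0.26, -0.001], [0.0, 0.005, -1.0]]
contact_force: [-1.0, -0.3, -0.0]
grip_width: 1.005
finger_force: 0.0
```

Call:
carry_out --targets '[{"dx": 0, "dy": 0, "dz": 0.1, "ax": 0, "ay": 0, "az": 0, "hand": 0}, {"dx": 0, "dy": 0, "dz": 0.1, "ax": 0, "ay": 0, "az": 0, "hand": 0}, {"dx": 0, "dy": 0, "dz": 0.1, "ax": 0, "ay": 0, "az": 0, "hand": 0}, {"dx": 0, "dy": 0, "dz": 0.1, "ax": 0, "ay": 0, "az": 0, "hand": 0}, {"dx": 0, "dy": 0, "dz": 0, "ax": 0, "ay": 0, "az": 0, "hand": 0}]'

```text
clock: 15.45
position: [0.4838, 0.0258, 0.2145]
tool_rot: [[0.262, -0.965, -0.004], [-0.965, -0.262, -0.001], [-0.0, 0.004, -1.0]]
contact_force: [-1.1, -0.4, -0.5]
grip_width: 1.0
finger_force: 0.0
```

```bash
python3 - <<'E'
from h import *
s=st(); plan(s,[(.4847,.0255,.214,-164.8)],0,step=.025)
E
```

```text
t 15.45 p [0.4838 0.0258 0.2145] yaw_y -164.8 z [-0.004 -0.001 -1.   ] q [ 0.47 -0.21 -0.5  -0.   -1.29 -0.21] F [-1.1 -0.4 -0.5] w 1.0 ff 0.0
[{"dx": 0.005, "dy": -0.008, "dz": 0.005, "ax": 0.001, "ay": 0.0, "az": 0.0, "hand": 0}, {"dx": 0.0, "dy": 0.0, "dz": 0.0, "ax": 0.0, "ay": 0.0, "az": 0.0, "hand": 0}, {"dx": 0.0, "dy": 0.0, "dz": 0.0, "ax": 0.0, "ay": 0.0, "az": 0.0, "hand": 0}, {"dx": 0.0, "dy": 0.0, "dz": 0.0, "ax": 0.0, "ay": 0.0, "az": 0.0, "hand": 0}, {"dx": 0.0, "dy": 0.0, "dz": 0.0, "ax": 0.0, "ay": 0.0, "az": 0.0, "hand": 0}]
```

Call:
carry_out --targets '[{"dx": 0.003, "dy": -0.008, "dz": 0, "ax": 0.001, "ay": 0, "az": 0, "hand": 0}, {"dx": 0, "dy": 0, "dz": 0, "ax": 0, "ay": 0, "az": 0, "hand": 0.15}, {"dx": 0, "dy": 0, "dz": 0, "ax": 0, "ay": 0, "az": 0, "hand": 0.2}, {"dx": 0, "dy": 0, "dz": 0, "ax": 0, "ay": 0, "az": 0, "hand": 0.25}, {"dx": 0, "dy": 0, "dz": 0, "ax": 0, "ay": 0, "az": 0, "hand": 1}]'

```text
clock: 15.87
position: [0.4857, 0.026, 0.2182]
tool_rot: [[0.263, -0.965, 0.005], [-0.965, -0.263, 0.001], [0.0, -0.005, -1.0]]
contact_force: [0.5, -0.7, -1.1]
grip_width: 0.711
finger_force: 67.1
```

Call:
carry_out --targets '[{"dx": 0, "dy": 0, "dz": 0, "ax": 0, "ay": 0, "az": 0, "hand": 1}, {"dx": 0, "dy": 0, "dz": 0, "ax": 0, "ay": 0, "az": 0, "hand": 1}, {"dx": 0, "dy": 0, "dz": 0, "ax": 0, "ay": 0, "az": 0, "hand": 1}, {"dx": 0, "dy": 0, "dz": 0, "ax": 0, "ay": 0, "az": 0, "hand": 1}, {"dx": 0, "dy": 0, "dz": 0, "ax": 0, "ay": 0, "az": 0, "hand": 1}]'

```text
clock: 16.28
position: [0.4857, 0.026, 0.2181]
tool_rot: [[0.263, -0.965, 0.005], [-0.965, -0.263, 0.001], [0.0, -0.005, -1.0]]
contact_force: [-0.9, 0.4, 6.3]
grip_width: 0.714
finger_force: 67.9
```

Housing gripped: opening 61 mm, 68 N. Lifting.

Call:
carry_out --targets '[{"dx": 0, "dy": 0, "dz": -0.05, "ax": 0, "ay": 0, "az": 0, "hand": 1}, {"dx": 0, "dy": 0, "dz": -0.1, "ax": 0, "ay": 0, "az": 0, "hand": 1}, {"dx": 0, "dy": 0, "dz": -0.2, "ax": 0, "ay": 0, "az": 0, "hand": 1}, {"dx": 0, "dy": 0, "dz": -0.2, "ax": 0, "ay": 0, "az": 0, "hand": 1}, {"dx": 0, "dy": 0, "dz": -0.1, "ax": 0, "ay": 0, "az": 0, "hand": 1}]'

```text
clock: 16.7
position: [0.4855, 0.0257, 0.2848]
tool_rot: [[0.262, -0.965, 0.005], [-0.965, -0.262, 0.001], [0.0, -0.006, -1.0]]
contact_force: [0.1, 0.5, -1.2]
grip_width: 0.714
finger_force: 67.3
```

```bash
python3 - <<'E'
from h import *
from workcell import r
s=st(); plan(s,[(.497,.296,.285,-167)],1,step=.025)
cv2.imwrite("pics/c7.png",cv2.resize(r.get_image("scene")["frame"][130:270,160:300],(560,560),interpolation=cv2.INTER_CUBIC))
E
```

```text
t 16.7 p [0.4855 0.0257 0.2848] yaw_y -164.8 z [ 0.005  0.001 -1.   ] q [ 0.47 -0.26 -0.41  0.   -1.41 -0.2 ] F [ 0.1  0.5 -1.2] w 0.714 ff 67.3
[{"dx": -0.24, "dy": -0.08, "dz": 0.0, "ax": -0.002, "ay": 0.0, "az": 0.012, "hand": 1}, {"dx": -0.24, "dy": -0.07, "dz": 0.0, "ax": 0.0, "ay": 0.0, "az": 0.0, "hand": 1}, {"dx": -0.24, "dy": -0.07, "dz": 0.0, "ax": 0.0, "ay": 0.0, "az": 0.0, "hand": 1}, {"dx": -0.24, "dy": -0.07, "dz": 0.0, "ax": 0.0, "ay": 0.0, "az": 0.0, "hand": 1}, {"dx": -0.24, "dy": -0.06, "dz": 0.0, "ax": 0.0, "ay": 0.0, "az": 0.0, "hand": 1}]
[{"dx": -0.24, "dy": -0.07, "dz": 0.0, "ax": 0.0, "ay": 0.0, "az": 0.0, "hand": 1}, {"dx": -0.24, "dy": -0.06, "dz": 0.0, "ax": 0.0, "ay": 0.0, "az": 0.0, "hand": 1}, {"dx": -0.24, "dy": -0.07, "dz": 0.0, "ax": 0.0, "ay": 0.0, "az": 0.0, "hand": 1}, {"dx": -0.24, "dy": -0.06, "dz": 0.0, "ax": 0.0, "ay": 0.0, "az": 0.0, "hand": 1}, {"dx": -0.24, "dy": -0.07, "dz": 0.0, "ax": 0.0, "ay": 0.0, "az": 0.0, "hand": 1}]
[{"dx": -0.2, "dy": -0.05, "dz": 0.0, "ax": 0.0, "ay": 0.0, "az": 0.0, "hand": 1}, {"dx": 0.0, "dy": 0.0, "dz": 0.0, "ax": 0.0, "ay": 0.0, "az": 0.0, "hand": 1}, {"dx": 0.0, "dy": 0.0, "dz": 0.0, "ax": 0.0, "ay": 0.0, "az": 0.0, "hand": 1}, {"dx": 0.0, "dy": 0.0, "dz": 0.0, "ax": 0.0, "ay": 0.0, "az": 0.0, "hand": 1}, {"dx": 0.0, "dy": 0.0, "dz": 0.0, "ax": 0.0, "ay": 0.0, "az": 0.0, "hand": 1}]
```

View pics/c7.png

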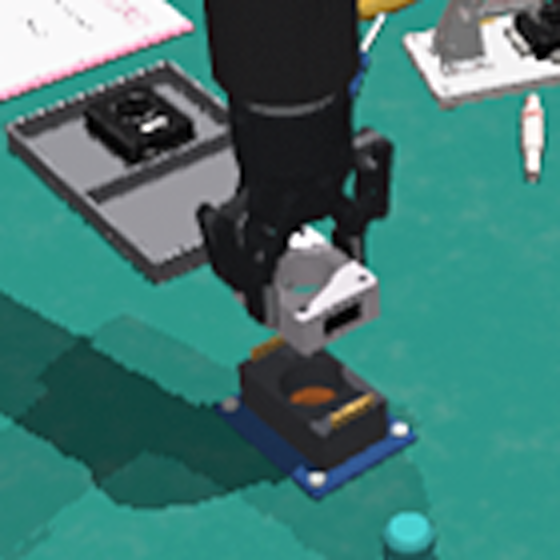

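The ring lies in the cup at crop (312,396), and the housing hangs in the gripper about level. Carrying it to the free bay.

Call:
carry_out --targets '[{"dx": -0.24, "dy": -0.08, "dz": 0.0, "ax": 0, "ay": 0.0, "az": 0.012, "hand": 1}, {"dx": -0.24, "dy": -0.07, "dz": 0.0, "ax": 0.0, "ay": 0.0, "az": 0.0, "hand": 1}, {"dx": -0.24, "dy": -0.07, "dz": 0.0, "ax": 0.0, "ay": 0.0, "az": 0.0, "hand": 1}, {"dx": -0.24, "dy": -0.07, "dz": 0.0, "ax": 0.0, "ay": 0.0, "az": 0.0, "hand": 1}, {"dx": -0.24, "dy": -0.06, "dz": 0.0, "ax": 0.0, "ay": 0.0, "az": 0.0, "hand": 1}]'

```text
clock: 17.17
position: [0.491, 0.1518, 0.2811]
tool_rot: [[0.225, -0.974, 0.002], [-0.974, -0.225, 0.0], [-0.0, -0.002, -1.0]]
contact_force: [0.4, -0.9, -1.3]
grip_width: 0.712
finger_force: 67.2
```

Call:
carry_out --targets '[{"dx": -0.24, "dy": -0.07, "dz": 0.0, "ax": 0.0, "ay": 0.0, "az": 0.0, "hand": 1}, {"dx": -0.24, "dy": -0.06, "dz": 0.0, "ax": 0.0, "ay": 0.0, "az": 0.0, "hand": 1}, {"dx": -0.24, "dy": -0.07, "dz": 0.0, "ax": 0.0, "ay": 0.0, "az": 0.0, "hand": 1}, {"dx": -0.24, "dy": -0.06, "dz": 0.0, "ax": 0.0, "ay": 0.0, "az": 0.0, "hand": 1}, {"dx": -0.24, "dy": -0.07, "dz": 0.0, "ax": 0.0, "ay": 0.0, "az": 0.0, "hand": 1}]'

```text
clock: 17.58
position: [0.4959, 0.2762, 0.2811]
tool_rot: [[0.226, -0.974, 0.001], [-0.974, -0.226, -0.0], [0.0, -0.001, -1.0]]
contact_force: [-0.7, -0.6, -2.0]
grip_width: 0.714
finger_force: 67.2
```

Call:
carry_out --targets '[{"dx": -0.2, "dy": -0.05, "dz": 0.0, "ax": 0.0, "ay": 0.0, "az": 0.0, "hand": 1}, {"dx": -0.1, "dy": -0.03, "dz": 0.0, "ax": 0.0, "ay": 0.0, "az": 0.0, "hand": 1}, {"dx": 0.0, "dy": 0.0, "dz": 0.0, "ax": 0.0, "ay": 0.0, "az": 0.0, "hand": 1}, {"dx": 0.0, "dy": 0.0, "dz": 0.0, "ax": 0.0, "ay": 0.0, "az": 0.0, "hand": 1}, {"dx": 0.0, "dy": 0.0, "dz": 0.0, "ax": 0.0, "ay": 0.0, "az": 0.0, "hand": 1}]'

```text
clock: 18.0
position: [0.4973, 0.3054, 0.2819]
tool_rot: [[0.225, -0.974, 0.002], [-0.974, -0.225, 0.0], [0.001, -0.002, -1.0]]
contact_force: [0.1, 0.2, -2.1]
grip_width: 0.716
finger_force: 67.2
```

```bash
python3 - <<'E'
from h import *
s=st(); plan(s,[(.497,.296,.2,-167)],1,step=.02)
E
```

```text
t 18.0 p [0.4973 0.3054 0.2819] yaw_y -167.0 z [ 0.002  0.    -1.   ] q [ 0.89  0.02 -0.16  0.   -1.39 -0.67] F [ 0.1  0.2 -2.1] w 0.716 ff 67.2
[{"dx": 0.02, "dy": 0.01, "dz": 0.2, "ax": -0.001, "ay": 0.0, "az": 0.0, "hand": 1}, {"dx": 0.02, "dy": 0.0, "dz": 0.2, "ax": 0.0, "ay": 0.0, "az": 0.0, "hand": 1}, {"dx": 0.02, "dy": 0.01, "dz": 0.2, "ax": 0.0, "ay": 0.0, "az": 0.0, "hand": 1}, {"dx": 0.03, "dy": 0.0, "dz": 0.2, "ax": 0.0, "ay": 0.0, "az": 0.0, "hand": 1}, {"dx": 0.0, "dy": 0.004, "dz": 0.019, "ax": 0.0, "ay": 0.0, "az": 0.0, "hand": 1}]
```

Call:
carry_out --targets '[{"dx": 0.03, "dy": 0.01, "dz": 0.1, "ax": 0, "ay": 0, "az": 0, "hand": 1}, {"dx": 0.03, "dy": 0, "dz": 0.2, "ax": 0, "ay": 0, "az": 0, "hand": 1}, {"dx": 0.03, "dy": 0.01, "dz": 0.2, "ax": 0, "ay": 0, "az": 0, "hand": 1}, {"dx": 0, "dy": 0, "dz": 0.15, "ax": 0, "ay": 0, "az": 0, "hand": 1}, {"dx": 0, "dy": 0, "dz": 0.1, "ax": 0, "ay": 0, "az": 0, "hand": 1}]'

```text
clock: 18.42
position: [0.4972, 0.2953, 0.2047]
tool_rot: [[0.224, -0.975, 0.001], [-0.975, -0.224, -0.001], [0.001, -0.0, -1.0]]
contact_force: [-0.1, -0.2, -2.2]
grip_width: 0.713
finger_force: 67.2
```

Call:
carry_out --targets '[{"dx": 0, "dy": 0, "dz": 0.05, "ax": 0, "ay": 0, "az": 0, "hand": 1}, {"dx": 0, "dy": 0, "dz": 0.04, "ax": 0, "ay": 0, "az": 0, "hand": 1}, {"dx": 0, "dy": 0, "dz": 0.03, "ax": 0, "ay": 0, "az": 0, "hand": 1}, {"dx": 0, "dy": 0, "dz": 0.02, "ax": 0, "ay": 0, "az": 0, "hand": 1}, {"dx": 0, "dy": 0, "dz": 0, "ax": 0, "ay": 0, "az": 0, "hand": 1}]'

```text
clock: 18.83
position: [0.4978, 0.297, 0.1936]
tool_rot: [[0.226, -0.974, 0.003], [-0.974, -0.226, 0.001], [-0.0, -0.004, -1.0]]
contact_force: [-0.1, -1.2, -2.3]
grip_width: 0.712
finger_force: 67.2
```

Call:
carry_out --targets '[{"dx": 0, "dy": 0, "dz": 0.02, "ax": 0, "ay": 0, "az": 0, "hand": 1}, {"dx": 0, "dy": 0, "dz": 0.02, "ax": 0, "ay": 0, "az": 0, "hand": 1}, {"dx": 0, "dy": 0, "dz": 0.01, "ax": 0, "ay": 0, "az": 0, "hand": 1}, {"dx": 0, "dy": 0, "dz": 0, "ax": 0, "ay": 0, "az": 0, "hand": 1}, {"dx": 0, "dy": 0, "dz": 0, "ax": 0, "ay": 0, "az": 0, "hand": 1}]'

```text
clock: 19.25
position: [0.4977, 0.2969, 0.1884]
tool_rot: [[0.226, -0.974, 0.003], [-0.974, -0.226, 0.001], [0.0, -0.003, -1.0]]
contact_force: [0.3, -0.8, -2.7]
grip_width: 0.712
finger_force: 67.2
```

Expecting contact near TCP z 0.178, so small steps from here.

Call:
carry_out --targets '[{"dx": 0, "dy": 0, "dz": 0.02, "ax": 0, "ay": 0, "az": 0, "hand": 1}, {"dx": 0, "dy": 0, "dz": 0.02, "ax": 0, "ay": 0, "az": 0, "hand": 1}, {"dx": 0, "dy": 0, "dz": 0.02, "ax": 0, "ay": 0, "az": 0, "hand": 1}, {"dx": 0, "dy": 0, "dz": 0.01, "ax": 0, "ay": 0, "az": 0, "hand": 1}, {"dx": 0, "dy": 0, "dz": 0, "ax": 0, "ay": 0, "az": 0, "hand": 1}]'

```text
clock: 19.67
position: [0.4976, 0.2968, 0.1809]
tool_rot: [[0.226, -0.974, 0.003], [-0.974, -0.226, 0.0], [0.0, -0.003, -1.0]]
contact_force: [-0.5, -0.1, -1.9]
grip_width: 0.714
finger_force: 67.2
```

Call:
carry_out --targets '[{"dx": 0, "dy": 0, "dz": 0.01, "ax": 0, "ay": 0, "az": 0, "hand": 1}, {"dx": 0, "dy": 0, "dz": 0.01, "ax": 0, "ay": 0, "az": 0, "hand": 1}, {"dx": 0, "dy": 0, "dz": 0.01, "ax": 0, "ay": 0, "az": 0, "hand": 1}, {"dx": 0, "dy": 0, "dz": 0, "ax": 0, "ay": 0, "az": 0, "hand": 1}, {"dx": 0, "dy": 0, "dz": 0, "ax": 0, "ay": 0, "az": 0, "hand": 1}]'

```text
clock: 20.08
position: [0.4977, 0.2969, 0.1783]
tool_rot: [[0.226, -0.974, 0.003], [-0.974, -0.226, 0.001], [0.0, -0.003, -1.0]]
contact_force: [-0.4, -0.3, -2.3]
grip_width: 0.715
finger_force: 67.2
```

Call:
carry_out --targets '[{"dx": 0, "dy": 0, "dz": 0.01, "ax": 0, "ay": 0, "az": 0, "hand": 1}, {"dx": 0, "dy": 0, "dz": 0, "ax": 0, "ay": 0, "az": 0, "hand": 1}, {"dx": 0, "dy": 0, "dz": 0, "ax": 0, "ay": 0, "az": 0, "hand": 1}, {"dx": 0, "dy": 0, "dz": 0, "ax": 0, "ay": 0, "az": 0, "hand": 1}, {"dx": 0, "dy": 0, "dz": 0, "ax": 0, "ay": 0, "az": 0, "hand": 1}]'

```text
clock: 20.5
position: [0.4978, 0.297, 0.1781]
tool_rot: [[0.226, -0.974, 0.004], [-0.974, -0.226, 0.001], [-0.0, -0.004, -1.0]]
contact_force: [-4.6, -1.6, 5.2]
grip_width: 0.715
finger_force: 68.1
```

It touched down exactly where a level housing should. Releasing and rising.

Call:
carry_out --targets '[{"dx": 0, "dy": 0, "dz": 0, "ax": 0, "ay": 0, "az": 0, "hand": 0.2}, {"dx": 0, "dy": 0, "dz": 0, "ax": 0, "ay": 0, "az": 0, "hand": 0.1}, {"dx": 0, "dy": 0, "dz": 0, "ax": 0, "ay": 0, "az": 0, "hand": 0}, {"dx": 0, "dy": 0, "dz": 0, "ax": 0, "ay": 0, "az": 0, "hand": 0}, {"dx": 0, "dy": 0, "dz": 0, "ax": 0, "ay": 0, "az": 0, "hand": 0}]'

```text
clock: 20.92
position: [0.4977, 0.2969, 0.1772]
tool_rot: [[0.226, -0.974, 0.003], [-0.974, -0.226, 0.001], [0.0, -0.003, -1.0]]
contact_force: [-0.5, 0.4, 0.3]
grip_width: 0.997
finger_force: 0.0
```

Call:
carry_out --targets '[{"dx": 0, "dy": 0, "dz": 0, "ax": 0, "ay": 0, "az": 0, "hand": 0}, {"dx": 0, "dy": 0, "dz": -0.05, "ax": 0, "ay": 0, "az": 0, "hand": 0}, {"dx": 0, "dy": 0, "dz": -0.1, "ax": 0, "ay": 0, "az": 0, "hand": 0}, {"dx": 0, "dy": 0, "dz": -0.2, "ax": 0, "ay": 0, "az": 0, "hand": 0}, {"dx": 0, "dy": 0, "dz": -0.3, "ax": 0, "ay": 0, "az": 0, "hand": 0}]'

```text
clock: 21.33
position: [0.4969, 0.2964, 0.2413]
tool_rot: [[0.226, -0.974, -0.0], [-0.974, -0.226, -0.002], [0.002, 0.001, -1.0]]
contact_force: [0.8, 0.8, -0.4]
grip_width: 1.0
finger_force: 0.0
```

Call:
carry_out --targets '[{"dx": 0, "dy": 0, "dz": -0.3, "ax": 0, "ay": 0, "az": 0, "hand": 0}, {"dx": 0, "dy": 0, "dz": -0.3, "ax": 0, "ay": 0, "az": 0, "hand": 0}, {"dx": 0, "dy": 0, "dz": -0.3, "ax": 0, "ay": 0, "az": 0, "hand": 0}, {"dx": 0, "dy": 0, "dz": -0.2, "ax": 0, "ay": 0, "az": 0, "hand": 0}, {"dx": 0, "dy": 0, "dz": 0, "ax": 0, "ay": 0, "az": 0, "hand": 0}]'

```text
clock: 21.75
position: [0.4977, 0.2967, 0.3599]
tool_rot: [[0.226, -0.974, 0.011], [-0.974, -0.226, 0.007], [-0.004, -0.012, -1.0]]
contact_force: [0.3, 0.5, 1.2]
grip_width: 0.999
finger_force: 0.0
```

```bash
python3 - <<'E'
from h import *
from workcell import r
s=st()
cv2.imwrite("pics/c8.png",cv2.resize(r.get_image("scene")["frame"][120:330,130:410],(800,600),interpolation=cv2.INTER_CUBIC))
E
```

```text
t 21.75 p [0.4977 0.2967 0.3599] yaw_y -166.9 z [ 0.011  0.007 -1.   ] q [ 0.88 -0.02 -0.06  0.   -1.52 -0.66] F [0.3 0.5 1.2] w 0.999 ff 0.0
```

View pics/c8.png

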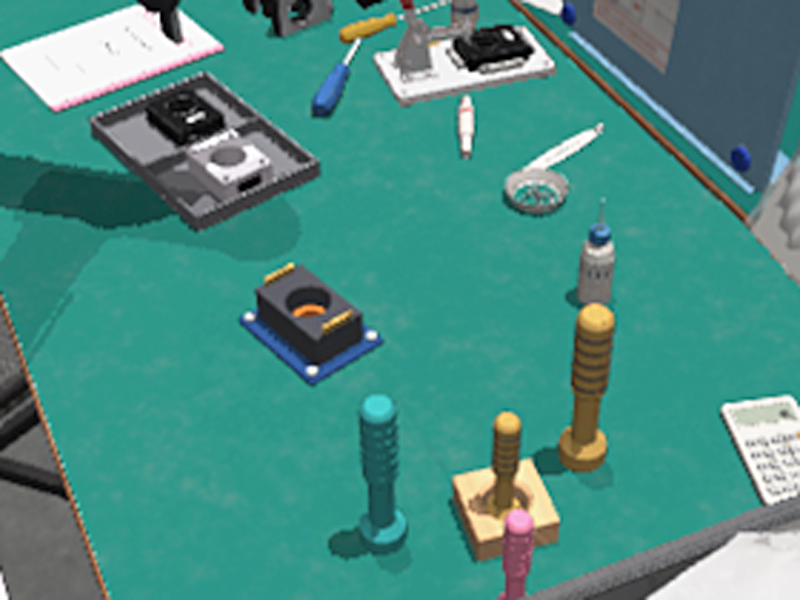

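The final view shows the housing flat in the free bay at (232,158), the ring in the cup at (310,310), and the drift upright in its stand at (505,465). Everything else is undisturbed and the gripper is clear, so I'm handing in.

```bash
python3 -c "
from workcell import r
print(r.sign_off())"
```

```text
the job is handed in; nothing more can be done
None
```

I drove the ring into the cup, put the drift back upright in its stand and laid the emptied silver housing flat in the tray's free bay; the job is handed in at about 22 s on the clock, but the hand-in returned no verdict.

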